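# Line up the lab ware by height on the staging rail

## Robot

A 6-joint arm with a two-finger parallel gripper is mounted at the origin on a cart in front of the work surface, level with it; the furniture and walls round the work are solid. World frame = base frame: x ahead of the robot, y to its left, z up, the work surface at z = 0. Lengths are in m, angles in rad, forces in N, time in s.
With the tool pointing down it reaches from about 0.25 to 0.725 m from the base axis. Payload 4 kg.
Tool frame: the origin (TCP) lies on the centre line of the jaws, within the pads' length; the fingertips stand 19 mm ahead of it and the grasp point (between the pads) is the TCP; z points along the fingers, y is the direction in which the jaws open and shut (so a half turn about z gives the same grasp; the last joint's range is limited). The gripper opens to 85 mm and grips with 20 to 120 N. Pads are 22 mm wide; open, the fingers measure 114 mm over their backs; the gripper's body (76 mm by 85 mm) begins 54 mm behind the grasp point. The pads swing forward as they close: fully open they stand 13 mm farther back than shut.
Start: joints at [-1.184, 0.241, 0.005, 1.335, 0, 1.571], TCP at [0.189, -0.463, 0.225] pointing down, gripper open.
Joint ranges: [-2.72, 2.72], [-1.05, 1.87], [-1.09, 1.28], [-1.99, 2.15], [-1.42, 1.44], [-3.14, 3.14]. Speed limits (rad/s): [2.79, 2.79, 3.14, 3.14, 3.14, 3.14].

## Interface

Orientations are given as a unit quaternion [x, y, z, w].
In Python, from workcell import bot gives the robot as it stands. The module is installed in compiled form; this text tells all that it offers.
- The arm moves only by the shell command python3 -m handwheel 'ROWS' [OPENING]. ROWS is JSON, a list of rows, each an object of numbers: "dx", "dy", "dz": the shift along the tool's x, y, z as a fraction of full scale; "ax", "ay", "az": the turn, a rotation vector about the tool's x, y, z as a fraction of full scale. In form: [{"dx": .., "dy": .., "dz": .., "ax": .., "ay": .., "az": ..}, ...]. A call has 1 to 12 rows; each row shifts and turns the commanded pose from where the row before left it, along the tool's axes as they then stand; what a row does not reach is not made up. Full scale, the value 1, is 2.5 cm for a shift and 0.15 rad for a turn. A row lasts 1/10 s, in which the tool goes at most 50 mm and 8.59 degrees, less where a joint would pass 70% of its speed; a pose out of reach is approached as far as the arm can. A call with a number of a shift or a turn outside -1 to 1 is refused whole. A call with a gripper value outside its range is refused whole. OPENING is the gripper's target within -1 to 1 (fully open at 1, half-way at 0, shut at -1), set as the call begins (- or left out, the last holds). The fingers move at their own pace and stop on an object; the grip force is fixed at half the most. Time passes only in rows, so rows that do not move let the fingers close. It gives the time, the measured TCP pose, the force and the opening at its end, in the units of the state.
- bot.get_obs(): the state, without advancing time (a new reading comes with each control period).
- bot.camera(name): name is "scene" or "top" or "wrist"; returns a dict with "img" (420x560x3 uint8, red, green, blue), "intrinsics" (3x3 intrinsics, pixels), "dist_coeffs" ([k1, k2, p1, p2, k3] as OpenCV has them; the pictures are not rectified), "eye" and "rotation" of the camera in the world. Camera axes: x right, y down, z forward; pixel columns grow to the right and rows downward; lengths in m; the calibration is good to about 2 mm. A picture is of the moment at which its call begins. There is no depth.
- bot.job_done(): hands the job in, once; it reports no verdict.
Trained networks look in a picture, given as the dict that the camera call returned (one of the last four; its "shot" number tells which), for a name from the list of things; names that differ only in an ending like _2 or _b are one class to them, and where a whole thing is asked for, a point or a joint stands for the part that bears it (a point fixed in the world has none). Each returns a list of dicts, best first, with "confidence" (0 to 1); they miss things now and then, are a little off and sometimes report something else, mostly with a low value. They report only what shows in the picture. A call takes as long as a camera call.
- bot.trace(thing, picture): "region" (420x560 bool, what is visible of it) and "rect" ([centre column, centre row, width, height] in pixels, round what is visible of it).
The state is a dict: "clock": time; "joint_pos": joint angles; "joint_vel": joint speeds; "tau": joint torques, N m; "eef_pos": TCP position; "tool_rot": TCP orientation; "ft_force": force on the tool from outside, world axes, zero at the start; "ft_torque": the same for the moment, N m; "grip_width": finger opening in m.
Only numpy, scipy, OpenCV 4.12 (cv2) and the standard library are available. Lean on these libraries where they do the work, as an engineer would, in place of code of your own. Each camera call takes 0.05 s, during which the arm holds its last target.

## Task

Stand the white sample bottle and the three stoppered volumetric flasks on the four round marks of the aluminium rail, one on each mark and centred on it, in order of height: the shortest (the sample bottle) on the mark next to the upright grey end stop, the tallest flask on the mark furthest from it. Keep each one upright all the way and leave them all standing; leave the empty beaker that stands beside them where it is.

Things in the scene. Friction and masses are not known exactly. Their poses are not given: they have to be found in the camera images.
- sample_bottle: white translucent sample bottle with a black screw cap, 93 mm high, loose, upright; the shortest of the four. Body 42 mm in diameter up to 75 mm, shoulder to 85 mm, black cap 32 mm in diameter above. About 45 g. Grasp the body at 50 to 65 mm height. Origin: centre of its underside, z up; its yaw does not matter.
- small_flask: volumetric flask of clear glass with a round bulb, a thin straight neck and a teal stopper, standing upright, loose. Origin: centre of its underside, z up along the neck; round, so its yaw does not matter. Smallest flask: 123 mm high; bulb 41 mm across, up to 46 mm height; neck 11 mm in diameter from 46 mm up. About 60 g. Grasp the neck, e.g. at 90 mm height.
- middle_flask: volumetric flask of clear glass with a round bulb, a thin straight neck and a teal stopper, standing upright, loose. Origin: centre of its underside, z up along the neck; round, so its yaw does not matter. Middle flask: 150 mm high; bulb 49 mm across, up to 56 mm height; neck 14 mm in diameter above that. About 75 g. Grasp the neck, e.g. at 110 mm height.
- large_flask: volumetric flask of clear glass with a round bulb, a thin straight neck and a teal stopper, standing upright, loose. Origin: centre of its underside, z up along the neck; round, so its yaw does not matter. Largest flask: 187 mm high; bulb 62 mm across, up to 70 mm height; neck 17 mm in diameter above that. About 90 g. Grasp the neck, e.g. at 135 mm height.
- beaker: empty open glass beaker, 46 mm across and 56 mm high, loose, standing beside the ware; to be left where it stands. Origin: centre of its underside, z up. (Behind it and the rail stands a large fixed instrument whose round sampler overhangs the bench at x > 0.59, y > -0.12 m from 0.26 m height up: come in over the front of the bench.)
- mark_a: one of four identical round marks in a row on top of the aluminium rail (a flat-topped bar 64 mm wide, 340 mm long, 24 mm high, fixed, lying on the bench): white disc with a black rim 52 mm across and a black centre dot, practically flush. Origin: its centre, on the top face of the rail, 24 mm above the bench; z up, y along the row. Marks are 80 mm apart, in the order a, b, c, d along the rail. The end stop may be at either end.
- mark_b: one of four identical round marks in a row on top of the aluminium rail (a flat-topped bar 64 mm wide, 340 mm long, 24 mm high, fixed, lying on the bench): white disc with a black rim 52 mm across and a black centre dot, practically flush. Origin: its centre, on the top face of the rail, 24 mm above the bench; z up, y along the row. Marks are 80 mm apart, in the order a, b, c, d along the rail. The end stop may be at either end.
- mark_c: one of four identical round marks in a row on top of the aluminium rail (a flat-topped bar 64 mm wide, 340 mm long, 24 mm high, fixed, lying on the bench): white disc with a black rim 52 mm across and a black centre dot, practically flush. Origin: its centre, on the top face of the rail, 24 mm above the bench; z up, y along the row. Marks are 80 mm apart, in the order a, b, c, d along the rail. The end stop may be at either end.
- mark_d: one of four identical round marks in a row on top of the aluminium rail (a flat-topped bar 64 mm wide, 340 mm long, 24 mm high, fixed, lying on the bench): white disc with a black rim 52 mm across and a black centre dot, practically flush. Origin: its centre, on the top face of the rail, 24 mm above the bench; z up, y along the row. Marks are 80 mm apart, in the order a, b, c, d along the rail. The end stop may be at either end.
- end_stop: upright grey plate, 60 mm wide across the rail, 10 mm thick, 35 mm high, fixed on one end of the rail, 38 mm beyond the centre of the nearest mark (the other end has only a 4 mm high lip). It shows at which end the row begins. Origin: centre of its foot, on the rail's top face, z up.

How it is judged:
At the end, for the whole second after the job is handed in: Sample bottle, small, middle and large flask stand in this order from the end stop, each within 12 mm of the centre of its mark, upright (within 0.08 rad), with the underside at the rail's top face (24 mm above the bench, -4/+5 mm), at rest and released; the beaker is within 30 mm of where it stood (((horizontal distance between end_stop and mark_a below 0.08 m and horizontal distance between sample_bottle and mark_a below 0.012 m and horizontal distance between small_flask and mark_b below 0.012 m and horizontal distance between middle_flask and mark_c below 0.012 m and horizontal distance between large_flask and mark_d below 0.012 m) or (horizontal distance between end_stop and mark_d below 0.08 m and horizontal distance between sample_bottle and mark_d below 0.012 m and horizontal distance between small_flask and mark_c below 0.012 m and horizontal distance between middle_flask and mark_b below 0.012 m and horizontal distance between large_flask and mark_a below 0.012 m)) and angle between each of sample_bottle, small_flask, middle_flask, large_flask's own z axis and vertical below 0.08 rad and height (world z) of sample_bottle between 0.02 and 0.029 m and linear speed of each of sample_bottle, small_flask, middle_flask, large_flask below 0.02 m/s and contact force between each of sample_bottle, small_flask, middle_flask, large_flask and the fingers below 0.05 N and height (world z) of small_flask between 0.02 and 0.029 m and height (world z) of middle_flask between 0.02 and 0.029 m and height (world z) of large_flask between 0.02 and 0.029 m and distance of beaker from where it was at the start of the episode below 0.03 m); the robot touches nothing.
It fails at once if a bottle or flask is tipped over (leans more than 0.5 rad) (angle between any of sample_bottle, small_flask, middle_flask, large_flask's own z axis and vertical above 0.5 rad).
It also fails if it takes over 102 s, if anything falls off the work surface, if the arm or the gripper's body presses on something with over 40 N, if the wrist force passes 120 N, or if a joint passes its speed limit or range.

## Working session

There is one attempt and no reset: what is moved stays moved. The work goes in short steps, Python scripts to look and compute and a shell command to move; the robot and the scene stay as the last step left them, time stands still between calls to the robot, and variables do not carry over. Pictures are saved under pics/ and viewed, and the job is handed in when it is done.

```bash
mkdir -p pics; cat > h.py <<'E'
from workcell import bot
import numpy as np, cv2
def save(c,n): cv2.imwrite('pics/'+n,cv2.cvtColor(c['img'],cv2.COLOR_RGB2BGR))
def ray(c,u,v):
    p=cv2.undistortPoints(np.array([[[u,v]]],float),np.array(c['intrinsics']),np.array(c['dist_coeffs']))[0,0]
    d=np.array(c['rotation'])@np.array([p[0],p[1],1]); return np.array(c['eye']),d
def at(c,u,v,z):
    e,d=ray(c,u,v); return e+d*(z-e[2])/d[2]
def proj(c,P):
    R=np.array(c['rotation']).T; t=-R@np.array(c['eye'])
    return cv2.projectPoints(np.array(P,float).reshape(-1,1,3),cv2.Rodrigues(R)[0],t,np.array(c['intrinsics']),np.array(c['dist_coeffs']))[0].reshape(-1,2)
E
python3 - <<'E'
from h import *
o=bot.get_obs(); print({k:np.round(v,3) for k,v in o.items()})
for n in ['scene','top']:
    c=bot.camera(n); save(c,n+'0.png'); print(n,np.round(c['eye'],3),np.round(c['rotation'],2).tolist())
    for t in ['sample_bottle','small_flask','middle_flask','large_flask','beaker','mark_a','end_stop']:
        print(t,[(round(r['confidence'],2),np.round(r['rect']).tolist()) for r in bot.trace(t,c)[:5]])
E
```

```text
{'clock': np.float64(0.0), 'joint_pos': array([-1.184,  0.241,  0.004,  1.335, -0.   ,  1.571]), 'joint_vel': array([-0.003, -0.001, -0.   ,  0.001, -0.   ,  0.   ]), 'tau': array([ 0.0000e+00, -3.7232e+01,  2.5241e+01,  1.7000e-02, -0.0000e+00,
       -0.0000e+00]), 'eef_pos': array([ 0.188, -0.462,  0.224]), 'tool_rot': array([ 0.981,  0.192, -0.   , -0.001]), 'ft_force': array([-0.615, -0.296,  0.995]), 'ft_torque': array([0.004, 0.007, 0.029]), 'grip_width': np.float64(0.086)}
scene [0.136 0.505 0.417] [-0.19, 0.83, -0.51, 0.13]
sample_bottle [(0.94, [360.0, 188.0, 20.0, 44.0])]
small_flask [(0.6, [275.0, 210.0, 19.0, 59.0])]
middle_flask [(0.79, [215.0, 224.0, 24.0, 78.0]), (0.32, [322.0, 176.0, 8.0, 18.0])]
large_flask [(0.97, [320.0, 182.0, 29.0, 87.0])]
beaker [(0.74, [162.0, 258.0, 28.0, 35.0])]
mark_a [(0.7, [236.0, 212.0, 22.0, 11.0]), (0.48, [261.0, 202.0, 24.0, 10.0]), (0.46, [289.0, 194.0, 23.0, 13.0]), (0.16, [276.0, 209.0, 26.0, 60.0])]
end_stop []
top [ 0.313 -0.172  0.895] [0.71, -0.7, 0.07, -0.05]
sample_bottle [(0.79, [348.0, 259.0, 28.0, 19.0])]
small_flask []
middle_flask [(0.61, [195.0, 176.0, 22.0, 31.0])]
large_flask [(0.87, [298.0, 232.0, 29.0, 24.0]), (0.31, [375.0, 208.0, 23.0, 22.0])]
beaker [(0.86, [164.0, 153.0, 25.0, 22.0])]
mark_a [(0.86, [294.0, 172.0, 20.0, 22.0]), (0.66, [356.0, 201.0, 26.0, 22.0]), (0.63, [325.0, 188.0, 19.0, 23.0]), (0.55, [263.0, 159.0, 24.0, 20.0])]
end_stop [(0.74, [375.0, 207.0, 27.0, 20.0])]
```

View pics/scene0.png

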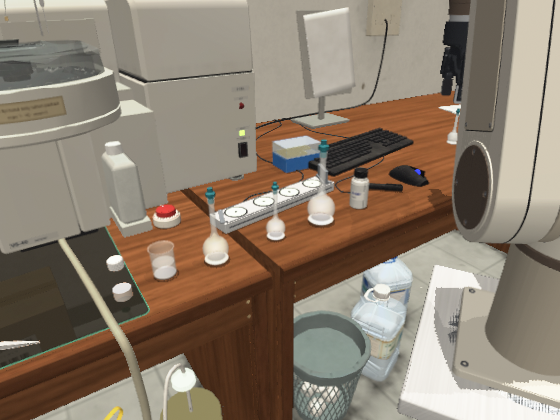

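View pics/top0.png

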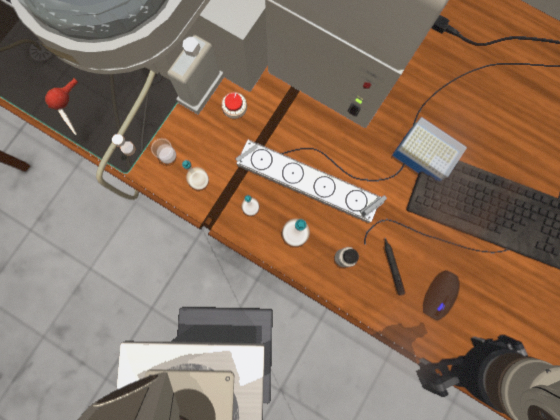

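```bash
sed -i 's/^import numpy.*/import numpy as np, cv2\nfrom scipy.spatial.transform import Rotation as Ro\ndef RM(c): return Ro.from_quat(c["rotation"]).as_matrix()/; s/np.array(c\[.rotation.\])/RM(c)/' h.py
python3 - <<'E'
from h import *
cs={}
for n in ['scene','top']:
    c=bot.camera(n); cs[n]=c
    im=cv2.cvtColor(c['img'],cv2.COLOR_RGB2BGR)
    (x,y,w,h)=(140,130,260,160) if n=='scene' else (140,130,250,160)
    cv2.imwrite(f'pics/{n}_z.png',cv2.resize(im[y:y+h,x:x+w],None,fx=3,fy=3,interpolation=cv2.INTER_CUBIC))
    print(n,RM(c).round(2).tolist())
t=cs['top']
for u,v in [(262,159),(293,172.5),(324.5,187),(357,201),(375,207)]: print(at(t,u,v,.024).round(4))
for nm,z in [('sample_bottle',.02),('large_flask',.02),('middle_flask',.02),('small_flask',.02),('beaker',.028)]:
    for n in cs:
        for r in bot.trace(nm,cs[n])[:1]:
            x,y,w,h=r['rect']; print(nm,n,round(r['confidence'],2),at(cs[n],x,y,z).round(3), at(cs[n],x,y+h/2-6,0).round(3))
E
```

```text
scene [[-0.89, -0.2, 0.41], [-0.45, 0.41, -0.79], [-0.01, -0.89, -0.46]]
top [[0.02, -0.99, 0.17], [-1.0, -0.03, -0.01], [0.02, -0.17, -0.99]]
[ 0.572  -0.1436  0.024 ]
[ 0.5414 -0.2167  0.024 ]
[ 0.5089 -0.2904  0.024 ]
[ 0.4778 -0.3657  0.024 ]
[ 0.4649 -0.4072  0.024 ]
sample_bottle scene 0.75 [ 0.361 -0.394  0.02 ] [ 0.342 -0.336  0.   ]
sample_bottle top 0.9 [ 0.346 -0.342  0.02 ] [ 0.338 -0.346  0.   ]
large_flask scene 0.69 [ 0.466 -0.384  0.02 ] [ 0.406 -0.231  0.   ]
large_flask top 0.75 [ 0.398 -0.226  0.02 ] [ 0.382 -0.227  0.   ]
middle_flask scene 0.63 [ 0.577 -0.076  0.02 ] [0.521 0.008 0.   ]
middle_flask top 0.73 [0.528 0.009 0.02 ] [0.516 0.012 0.   ]
small_flask scene 0.68 [ 0.497 -0.194  0.02 ] [ 0.466 -0.131  0.   ]
small_flask top 0.65 [ 0.462 -0.117  0.02 ] [ 0.459 -0.116  0.   ]
beaker scene 0.62 [0.585 0.083 0.028] [0.592 0.082 0.   ]
beaker top 0.59 [0.583 0.088 0.028] [0.573 0.095 0.   ]
```

View pics/scene_z.png

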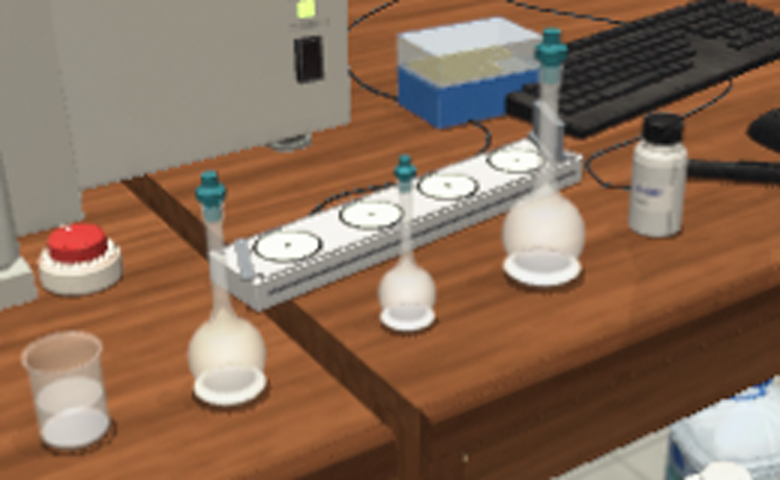

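View pics/top_z.png

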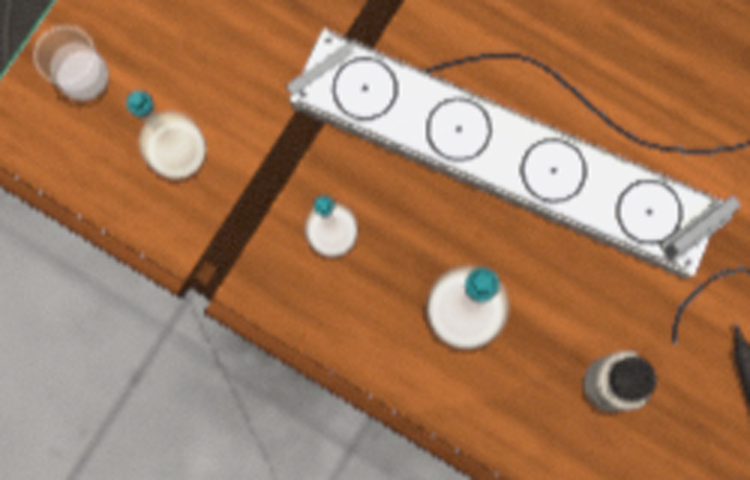

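```bash
python3 - <<'E'
from h import *
T=bot.camera('top'); S=bot.camera('scene')
def tri(a,b):
    (e,d),(f,g)=ray(T,*a),ray(S,*b); d/=np.linalg.norm(d); g/=np.linalg.norm(g)
    A=np.stack([d,-g],1); s=np.linalg.lstsq(A,f-e,rcond=None)[0]
    p=e+s[0]*d;q=f+s[1]*g; return (p+q)/2,np.linalg.norm(p-q)
def blobs(c,box):
    h=cv2.cvtColor(c['img'],cv2.COLOR_RGB2HSV); m=cv2.inRange(h,(82,90,40),(100,255,255))
    k=np.zeros_like(m); x0,y0,x1,y1=box; k[y0:y1,x0:x1]=m[y0:y1,x0:x1]
    n,l,s,ce=cv2.connectedComponentsWithStats(k); return [(ce[i].round(1),s[i,4]) for i in range(1,n) if s[i,4]>8]
bt=sorted(blobs(T,(170,140,320,250)),key=lambda r:r[0][0]); bs=sorted(blobs(S,(190,130,345,210)),key=lambda r:r[0][0])
print(bt,bs)
for a,b,n in zip(bt,bs,['mid','small','large']): 
    p,e=tri(a[0],b[0]); print(n,p.round(4),e.round(4))
# bases: ring on bench, scene trace & top trace
for n in ['small_flask','middle_flask','large_flask','sample_bottle','beaker']:
    for c in (T,S):
        r=bot.trace(n,c)
        if r: m=r[0]['region'].astype(np.uint8); ys,xs=np.where(m); print(n,r[0]['confidence'],xs.min(),xs.max(),ys.min(),ys.max(), 'bottom row x',xs[ys>=ys.max()-1].mean())
# marks
for u,v in [(261.5,159.2),(292.8,172.8),(324.5,186.7),(356.2,200.5)]: print('mark',at(T,u,v,.024).round(4))
# scene check
sz=[(288,244),(371,214),(447.5,185.5),(517,160)]
for x,y in sz: print('mark s',at(S,140+(x+.5)/3-.5,130+(y+.5)/3-.5,.024).round(4))
p,e=tri((140+632/3,130+379/3),(140+663/3,130+128/3)); print('cap',p.round(4),e)
E
```

```text
[(array([186.1, 164. ]), np.int32(44)), (array([247.5, 198.2]), np.int32(28)), (array([300.2, 224.4]), np.int32(86))] [(array([209.7, 193.2]), np.int32(80)), (array([274.4, 186.1]), np.int32(34)), (array([323.4, 146.3]), np.int32(92))]
mid [0.5229 0.0056 0.1386] 0.0004
small [ 0.4606 -0.1192  0.1145] 0.0001
large [ 0.4015 -0.2245  0.1726] 0.0009
small_flask 0.67 243 258 197 214 bottom row x 250.5
small_flask 0.55 267 285 183 240 bottom row x 275.5
middle_flask 0.78 182 208 160 189 bottom row x 198.33333333333334
middle_flask 0.58 202 229 187 265 bottom row x 215.0
large_flask 0.76 281 308 219 246 bottom row x 296.5
large_flask 0.62 307 334 139 226 bottom row x 320.25
sample_bottle 0.79 335 358 248 266 bottom row x 345.77777777777777
sample_bottle 0.57 350 368 167 208 bottom row x 359.2173913043478
beaker 0.75 151 175 138 163 bottom row x 167.5
beaker 0.6 148 176 241 279 bottom row x 162.72222222222223
mark [ 0.5714 -0.1424  0.024 ]
mark [ 0.5407 -0.2162  0.024 ]
mark [ 0.5096 -0.2904  0.024 ]
mark [ 0.479  -0.3638  0.024 ]
mark s [ 0.5721 -0.1447  0.024 ]
mark s [ 0.541  -0.2166  0.024 ]
mark s [ 0.5102 -0.2911  0.024 ]
mark s [ 0.479  -0.3649  0.024 ]
cap [ 0.3477 -0.3378  0.0839] 0.0007934329486372164
```

```bash
python3 -m handwheel '[{"az":0.5}]' 1; python3 -c "
from workcell import bot
o=bot.get_obs();print(o['joint_pos'],o['tool_rot'],o['eef_pos'])"
```

```text
[-1.18397176e+00  2.40591748e-01  5.00844515e-03  1.33523059e+00
 -3.43860523e-05  1.57082305e+00] [ 9.81356648e-01  1.92195551e-01 -1.85610999e-05 -5.31644904e-06] [ 0.18861156 -0.46305167  0.22511382]invalid input
```

```bash
python3 -m handwheel '[{"dx":0,"dy":0,"dz":0,"ax":0,"ay":0,"az":0.5}]' 1; python3 -c "
from workcell import bot
o=bot.get_obs();print(o['joint_pos'],o['tool_rot'],o['eef_pos'])"
```

```text
clock: 2.1
eef_pos: [0.1886, -0.4631, 0.2251]
tool_rot: [0.988, 0.154, -0.0, -0.0]
ft_force: [0.6, -0.2, 0.2]
grip_width: 0.0852
[-1.18399933e+00  2.40621131e-01  4.98743793e-03  1.33518923e+00
 -2.11589045e-05  1.64767808e+00] [ 9.88018072e-01  1.54338227e-01 -1.33523129e-05 -1.05133192e-05] [ 0.18860491 -0.46306103  0.22509109]
```

```bash
cat >> h.py <<'E'
def go(*P):
    "units in the tool frame from current pose to successive TCP points"
    o=bot.get_obs(); R=Ro.from_quat(o['tool_rot']).as_matrix(); p=np.array(o['eef_pos'])
    print('t',o['clock'].round(1),'p',p.round(4),'x ang',np.degrees(np.arctan2(R[1,0],R[0,0])).round(1),'z',R[:,2].round(3),'w',round(float(o['grip_width']),4),'q',np.round(o['joint_pos'],2),'F',np.round(o['ft_force'],1))
    for q in P:
        q=np.array(q,float); print(q,'->',(R.T@(q-p)/.025).round(2)); p=q
E
python3 -m handwheel '[{"dx":0,"dy":0,"dz":0,"ax":0,"ay":0,"az":-0.95},{"dx":0,"dy":0,"dz":0,"ax":0,"ay":0,"az":-0.95},{"dx":0,"dy":0,"dz":0,"ax":0,"ay":0,"az":-0.95},{"dx":0,"dy":0,"dz":0,"ax":0,"ay":0,"az":-0.95},{"dx":0,"dy":0,"dz":0,"ax":0,"ay":0,"az":-0.95},{"dx":0,"dy":0,"dz":0,"ax":0,"ay":0,"az":-0.95}]' 1
python3 -c "
from h import *
go((.348,-.338,.2),(.348,-.338,.06))"
```

```text
clock: 2.7
eef_pos: [0.1886, -0.4631, 0.2251]
tool_rot: [0.833, 0.553, -0.0, 0.0]
ft_force: [0.0, 0.5, -0.3]
grip_width: 0.0855Traceback (most recent call last):
  File "<string>", line 3, in <module>
    go((.348,-.338,.2),(.348,-.338,.06))
    ~~^^^^^^^^^^^^^^^^^^^^^^^^^^^^^^^^^^
  File "h.py", line 17, in go
    print('t',o['clock'].round(1),'p',p.round(4),'x ang',np.degrees(np.arctan2(R[1,0],R[0,0])).round(1),'z',R[:,2].round(3),'w',round(float(o['grip_width']),4),'q',np.round(o['joint_pos'],2),'F',np.round(o['ft_force'],1))
              ^^^^^^^^^^^^^^^^
AttributeError: 'float' object has no attribute 'round'
```

```bash
sed -i "s/o\['clock'\].round(1)/round(float(o['clock']),1)/" h.py
python3 -c "
from h import *
go((.348,-.338,.2),(.348,-.338,.06))"
```

```text
t 2.7 p [ 0.1886 -0.4631  0.2251] x ang 67.2 z [ 0. -0. -1.] w 0.0855 q [-1.18  0.24  0.01  1.34  0.    0.78] F [ 0.   0.5 -0.3]
[ 0.348 -0.338  0.2  ] -> [7.08 3.94 1.  ]
[ 0.348 -0.338  0.06 ] -> [ 0.  -0.   5.6]
```

```bash
python3 -m handwheel '[{"dx":0.885,"dy":0.4925,"dz":0.125,"ax":0,"ay":0,"az":0},{"dx":0.885,"dy":0.4925,"dz":0.125,"ax":0,"ay":0,"az":0},{"dx":0.885,"dy":0.4925,"dz":0.125,"ax":0,"ay":0,"az":0},{"dx":0.885,"dy":0.4925,"dz":0.125,"ax":0,"ay":0,"az":0},{"dx":0.885,"dy":0.4925,"dz":0.125,"ax":0,"ay":0,"az":0},{"dx":0.885,"dy":0.4925,"dz":0.125,"ax":0,"ay":0,"az":0},{"dx":0.885,"dy":0.4925,"dz":0.125,"ax":0,"ay":0,"az":0},{"dx":0.885,"dy":0.4925,"dz":0.125,"ax":0,"ay":0,"az":0},{"dx":0,"dy":0,"dz":0,"ax":0,"ay":0,"az":0}]' 1
python3 -c "
from h import *
go((.348,-.338,.06),(.348,-.338,.16),(.479,-.3645,.16),(.479,-.3645,.085))
c=bot.camera('wrist');save(c,'w1.png')
e=proj(c,[(.348,-.338,.093)]);print(e)"
```

```text
clock: 3.6
eef_pos: [0.3504, -0.3373, 0.1997]
tool_rot: [0.834, 0.552, 0.0, -0.0]
ft_force: [-1.0, -0.6, 0.6]
grip_width: 0.0855
t 3.6 p [ 0.3504 -0.3373  0.1997] x ang 67.1 z [ 0.     0.001 -1.   ] w 0.0855 q [-0.77  0.23 -0.08  1.26  0.    1.2 ] F [-1.  -0.6  0.6]
[ 0.348 -0.338  0.06 ] -> [-0.07 -0.08  5.59]
[ 0.348 -0.338  0.16 ] -> [ 0. -0. -4.]
[ 0.479  -0.3645  0.16  ] -> [ 1.06  5.24 -0.  ]
[ 0.479  -0.3645  0.085 ] -> [-0.  0.  3.]
[[274.28541767 204.46642756]]
```

View pics/w1.png

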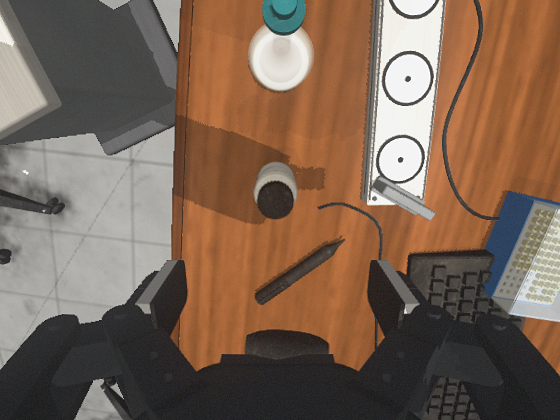

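```bash
python3 -m handwheel '[{"dx":-0.02,"dy":-0.04,"dz":0.9,"ax":0,"ay":0,"az":0},{"dx":0,"dy":-0.04,"dz":0.95,"ax":0,"ay":0,"az":0},{"dx":0,"dy":0,"dz":0.95,"ax":0,"ay":0,"az":0},{"dx":0,"dy":0,"dz":0.95,"ax":0,"ay":0,"az":0},{"dx":0,"dy":0,"dz":0.95,"ax":0,"ay":0,"az":0},{"dx":0,"dy":0,"dz":0.85,"ax":0,"ay":0,"az":0},{"dx":0,"dy":0,"dz":0,"ax":0,"ay":0,"az":0}]' 1
python3 -c "
from h import *
go((.348,-.338,.06),)
c=bot.camera('wrist');save(c,'w2.png')"
```

```text
clock: 4.35
eef_pos: [0.3441, -0.3376, 0.0589]
tool_rot: [0.835, 0.55, -0.001, -0.003]
ft_force: [0.1, 0.7, -0.0]
grip_width: 0.0855
t 4.3 p [ 0.3441 -0.3376  0.0589] x ang 66.8 z [-0.005  0.004 -1.   ] w 0.0855 q [-0.78  0.35 -0.31  0.92 -0.    1.2 ] F [ 0.1  0.7 -0. ]
[ 0.348 -0.338  0.06 ] -> [ 0.05  0.15 -0.05]
```

View pics/w2.png

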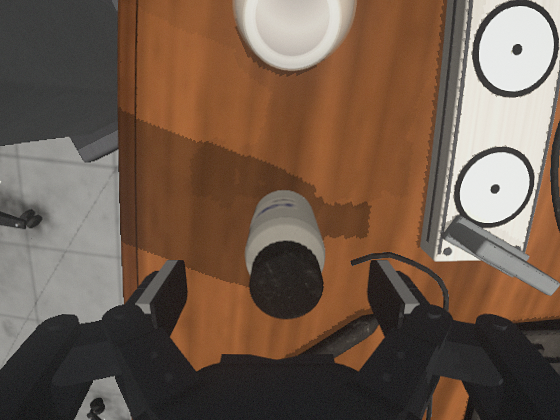

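```bash
python3 -m handwheel '[{"dx":0,"dy":0.1,"dz":0,"ax":0,"ay":0,"az":0},{"dx":0,"dy":0,"dz":0,"ax":0,"ay":0,"az":0}]' 1
python3 -c "
from h import *
go((.348,-.338,.06),)"
python3 -m handwheel '[{"dx":0,"dy":0,"dz":0,"ax":0,"ay":0,"az":0},{"dx":0,"dy":0,"dz":0,"ax":0,"ay":0,"az":0},{"dx":0,"dy":0,"dz":0,"ax":0,"ay":0,"az":0},{"dx":0,"dy":0,"dz":0,"ax":0,"ay":0,"az":0},{"dx":0,"dy":0,"dz":0,"ax":0,"ay":0,"az":0},{"dx":0,"dy":0,"dz":0,"ax":0,"ay":0,"az":0},{"dx":0,"dy":0,"dz":0,"ax":0,"ay":0,"az":0},{"dx":0,"dy":0,"dz":0,"ax":0,"ay":0,"az":0}]' -1
python3 -c "
from h import *
go((.348,-.338,.06),)"
```

```text
clock: 4.6
eef_pos: [0.3501, -0.3411, 0.0629]
tool_rot: [0.835, 0.551, 0.0, 0.002]
ft_force: [0.0, 0.5, -0.8]
grip_width: 0.0851
t 4.6 p [ 0.3501 -0.3411  0.0629] x ang 66.8 z [ 0.002 -0.002 -1.   ] w 0.0851 q [-0.77  0.35 -0.29  0.92 -0.    1.2 ] F [ 0.   0.5 -0.8]
[ 0.348 -0.338  0.06 ] -> [ 0.08 -0.13  0.12]
clock: 5.4
eef_pos: [0.3491, -0.3399, 0.0622]
tool_rot: [0.835, 0.551, -0.0, 0.0]
ft_force: [-0.9, 1.0, 4.8]
grip_width: 0.0397
t 5.4 p [ 0.3491 -0.3399  0.0622] x ang 66.8 z [ 0.    -0.001 -1.   ] w 0.0397 q [-0.77  0.35 -0.3   0.92 -0.    1.2 ] F [-0.9  1.   4.8]
[ 0.348 -0.338  0.06 ] -> [ 0.05 -0.07  0.09]
```

```bash
python3 -m handwheel '[{"dx":0,"dy":0,"dz":-0.4,"ax":0,"ay":0,"az":0},{"dx":0,"dy":0,"dz":-0.8,"ax":0,"ay":0,"az":0},{"dx":0,"dy":0,"dz":-0.8,"ax":0,"ay":0,"az":0},{"dx":0,"dy":0,"dz":-0.8,"ax":0,"ay":0,"az":0},{"dx":0.1,"dy":0.6,"dz":0,"ax":0,"ay":0,"az":0},{"dx":0.2,"dy":0.9,"dz":0,"ax":0,"ay":0,"az":0},{"dx":0.2,"dy":0.9,"dz":0,"ax":0,"ay":0,"az":0},{"dx":0.2,"dy":0.9,"dz":0,"ax":0,"ay":0,"az":0},{"dx":0.2,"dy":0.9,"dz":0,"ax":0,"ay":0,"az":0},{"dx":0.1,"dy":0.6,"dz":0,"ax":0,"ay":0,"az":0},{"dx":0,"dy":0.3,"dz":0,"ax":0,"ay":0,"az":0},{"dx":0,"dy":0,"dz":0,"ax":0,"ay":0,"az":0}]' -1
python3 -m handwheel '[{"dx":0,"dy":0,"dz":0,"ax":0,"ay":0,"az":0},{"dx":0,"dy":0,"dz":0,"ax":0,"ay":0,"az":0}]' -1
python3 -c "
from h import *
go((.48,-.366,.087),)
c=bot.camera('wrist');save(c,'w3.png')
c=bot.camera('scene');save(c,'s3.png')"
```

```text
clock: 6.6
eef_pos: [0.4766, -0.3669, 0.1313]
tool_rot: [0.834, 0.551, -0.0, -0.0]
ft_force: [-0.8, 0.6, -0.4]
grip_width: 0.0396
clock: 6.8
eef_pos: [0.4752, -0.3666, 0.1314]
tool_rot: [0.835, 0.551, -0.0, -0.0]
ft_force: [0.1, -0.6, -0.3]
grip_width: 0.04
t 6.8 p [ 0.4752 -0.3666  0.1314] x ang 66.8 z [-0.001  0.    -1.   ] w 0.04 q [-0.66  0.49  0.12  1.2  -0.    1.32] F [ 0.1 -0.6 -0.3]
[ 0.48  -0.366  0.087] -> [0.1  0.17 1.78]
```

View pics/w3.png

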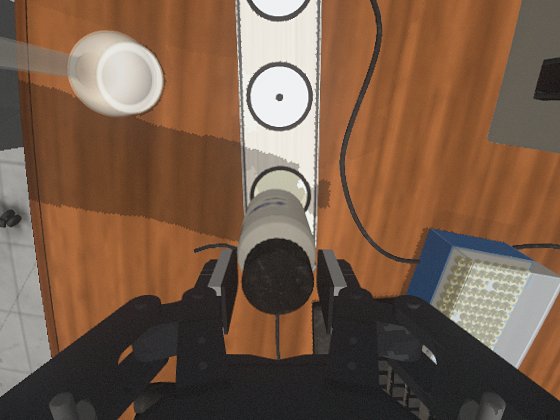

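View pics/s3.png

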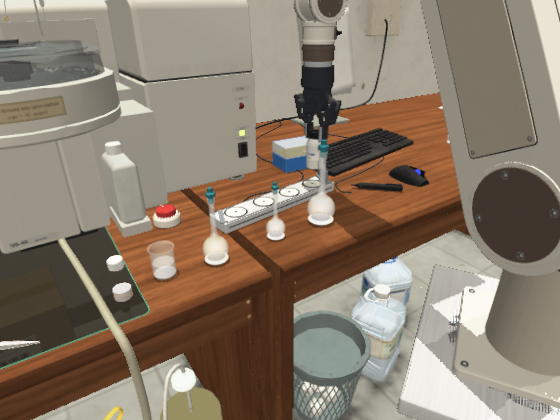

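```bash
python3 -c "
from h import *
c=bot.camera('wrist')
h=cv2.cvtColor(c['img'],cv2.COLOR_RGB2GRAY)
print(at(c,278.5,277,.1624), at(c,279,97,.024), at(c,281.5,193,.024))"
```

```text
[ 0.47922184 -0.36007617  0.1624    ] [ 0.51061826 -0.28905478  0.024     ] [ 0.48235414 -0.36086305  0.024     ]
```

```bash
python3 - <<'E'
from h import *
c=bot.camera('wrist'); o=bot.get_obs()
R=Ro.from_quat(o['tool_rot']).as_matrix(); p=np.array(o['eef_pos'])
# camera in tool frame
e=R.T@(c['eye']-p); Rc=R.T@RM(c)
print(e)
# w1 pose
p1=np.array([.3504,-.3373,.1997]); R1=Ro.from_quat([.834,.552,0,0]).as_matrix()
d=dict(c); d['eye']=p1+R1@e; d['rotation']=Ro.from_matrix(R1@Rc).as_quat()
print('bottle w1',at(d,276,201,.093)); print('M4',at(d,400,160,.024),'M3',at(d,408,78,.024),'large',at(d,284,10,.18))
T=bot.camera('top'); save(T,'t3.png')
E
```

```text
[ 7.47859563e-02  1.02025510e-04 -1.47957892e-01]
bottle w1 [ 0.35038028 -0.33580745  0.093     ]
M4 [ 0.47940763 -0.36355974  0.024     ] M3 [ 0.51081131 -0.28892395  0.024     ] large [ 0.40133398 -0.22631444  0.18      ]
```

View pics/t3.png

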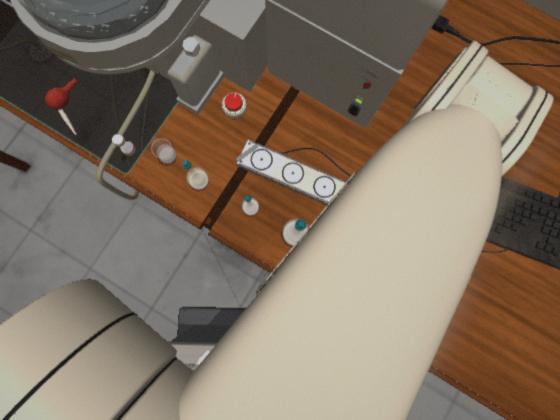

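```bash
python3 -m handwheel '[{"dx":-0.02,"dy":0.1,"dz":0.3,"ax":0,"ay":0,"az":0},{"dx":0,"dy":0,"dz":0.5,"ax":0,"ay":0,"az":0},{"dx":0,"dy":0,"dz":0.4,"ax":0,"ay":0,"az":0},{"dx":0,"dy":0,"dz":0.25,"ax":0,"ay":0,"az":0},{"dx":0,"dy":0,"dz":0.15,"ax":0,"ay":0,"az":0},{"dx":0,"dy":0,"dz":0.1,"ax":0,"ay":0,"az":0},{"dx":0,"dy":0,"dz":0,"ax":0,"ay":0,"az":0},{"dx":0,"dy":0,"dz":0,"ax":0,"ay":0,"az":0}]' -1
python3 -c "
from h import *
go((.4774,-.3682,.087),)"
```

```text
clock: 7.85
eef_pos: [0.4784, -0.3684, 0.0892]
tool_rot: [0.835, 0.551, 0.0, 0.0]
ft_force: [-0.2, 1.0, -0.5]
grip_width: 0.0396
t 7.8 p [ 0.4784 -0.3684  0.0892] x ang 66.9 z [ 0.001 -0.    -1.   ] w 0.0396 q [-0.66  0.53  0.07  1.11  0.    1.32] F [-0.2  1.  -0.5]
[ 0.4774 -0.3682  0.087 ] -> [-0.01 -0.04  0.09]
```

```bash
python3 -m handwheel '[{"dx":0,"dy":-0.04,"dz":0.06,"ax":0,"ay":0,"az":0},{"dx":0,"dy":0,"dz":0.04,"ax":0,"ay":0,"az":0},{"dx":0,"dy":0,"dz":0.03,"ax":0,"ay":0,"az":0},{"dx":0,"dy":0,"dz":0,"ax":0,"ay":0,"az":0},{"dx":0,"dy":0,"dz":0,"ax":0,"ay":0,"az":0}]' -1
python3 -c "
from h import *
go((.4774,-.3682,.087),)"
```

```text
clock: 8.35
eef_pos: [0.4773, -0.368, 0.0862]
tool_rot: [0.835, 0.551, 0.0, 0.0]
ft_force: [-1.0, 0.7, 5.0]
grip_width: 0.0402
t 8.3 p [ 0.4773 -0.368   0.0862] x ang 66.8 z [ 0. -0. -1.] w 0.0402 q [-0.66  0.53  0.06  1.1  -0.    1.32] F [-1.   0.7  5. ]
[ 0.4774 -0.3682  0.087 ] -> [-0.01  0.01 -0.03]
```

```bash
python3 -m handwheel '[{"dx":0,"dy":0,"dz":0,"ax":0,"ay":0,"az":0},{"dx":0,"dy":0,"dz":0,"ax":0,"ay":0,"az":0},{"dx":0,"dy":0,"dz":0,"ax":0,"ay":0,"az":0},{"dx":0,"dy":0,"dz":0,"ax":0,"ay":0,"az":0},{"dx":0,"dy":0,"dz":0,"ax":0,"ay":0,"az":0},{"dx":0,"dy":0,"dz":0,"ax":0,"ay":0,"az":0}]' 1
python3 -c "
from h import *
go((.4774,-.3682,.087),)"
python3 -m handwheel '[{"dx":0,"dy":0,"dz":-0.5,"ax":0,"ay":0,"az":0},{"dx":0,"dy":0,"dz":-0.9,"ax":0,"ay":0,"az":0},{"dx":0,"dy":0,"dz":-0.9,"ax":0,"ay":0,"az":0},{"dx":0,"dy":0,"dz":-0.9,"ax":0,"ay":0,"az":0},{"dx":0,"dy":0,"dz":-0.9,"ax":0,"ay":0,"az":0},{"dx":0,"dy":0,"dz":-0.9,"ax":0,"ay":0,"az":0},{"dx":0,"dy":0,"dz":-0.9,"ax":0,"ay":0,"az":0},{"dx":0,"dy":0,"dz":0,"ax":0,"ay":0,"az":0},{"dx":0,"dy":0,"dz":0,"ax":0,"ay":0,"az":0}]' 1
python3 -c "
from h import *
go((.461,-.119,.225),(.461,-.119,.09),(.461,-.119,.15),(.51,-.2905,.15),(.51,-.2905,.114))
c=bot.camera('wrist');save(c,'w4.png')
c=bot.camera('scene');save(c,'s4.png')"
```

```text
clock: 8.95
eef_pos: [0.4772, -0.3678, 0.0855]
tool_rot: [0.835, 0.551, -0.0, -0.0]
ft_force: [-0.3, -0.4, -0.2]
grip_width: 0.0854
t 8.9 p [ 0.4772 -0.3678  0.0855] x ang 66.9 z [-0.  0. -1.] w 0.0854 q [-0.66  0.53  0.06  1.1  -0.    1.32] F [-0.3 -0.4 -0.2]
[ 0.4774 -0.3682  0.087 ] -> [-0.01  0.01 -0.06]
clock: 9.85
eef_pos: [0.4776, -0.3681, 0.2342]
tool_rot: [0.835, 0.551, 0.0, 0.001]
ft_force: [-0.2, -0.2, -0.0]
grip_width: 0.0853
t 9.8 p [ 0.4776 -0.3681  0.2342] x ang 66.9 z [ 0.002 -0.001 -1.   ] w 0.0853 q [-0.66  0.45  0.32  1.44  0.    1.32] F [-0.2 -0.2 -0. ]
[ 0.461 -0.119  0.225] -> [ 8.9  -4.53  0.35]
[ 0.461 -0.119  0.09 ] -> [ 0.   -0.01  5.4 ]
[ 0.461 -0.119  0.15 ] -> [-0.   0.  -2.4]
[ 0.51   -0.2905  0.15  ] -> [-5.54  4.5   0.01]
[ 0.51   -0.2905  0.114 ] -> [ 0.   -0.    1.44]
```

View pics/w4.png

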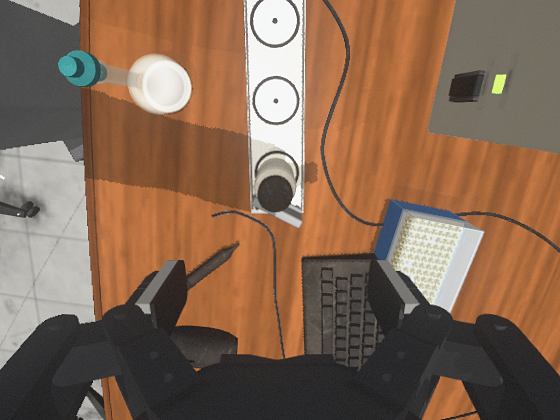

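View pics/s4.png

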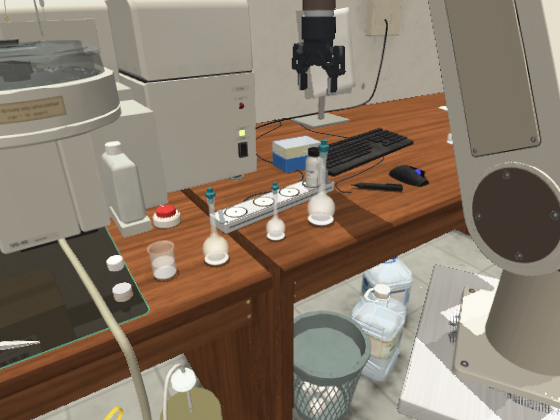

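```bash
python3 -m handwheel '[{"dx":0.89,"dy":-0.45,"dz":0,"ax":0,"ay":0,"az":0},{"dx":0.89,"dy":-0.45,"dz":0,"ax":0,"ay":0,"az":0},{"dx":0.89,"dy":-0.45,"dz":0,"ax":0,"ay":0,"az":0},{"dx":0.89,"dy":-0.45,"dz":0,"ax":0,"ay":0,"az":0},{"dx":0.89,"dy":-0.45,"dz":0,"ax":0,"ay":0,"az":0},{"dx":0.89,"dy":-0.45,"dz":0,"ax":0,"ay":0,"az":0},{"dx":0.89,"dy":-0.45,"dz":0,"ax":0,"ay":0,"az":0},{"dx":0.89,"dy":-0.45,"dz":0,"ax":0,"ay":0,"az":0},{"dx":0.89,"dy":-0.45,"dz":0,"ax":0,"ay":0,"az":0},{"dx":0.89,"dy":-0.45,"dz":0,"ax":0,"ay":0,"az":0},{"dx":0,"dy":0,"dz":0,"ax":0,"ay":0,"az":0},{"dx":0,"dy":0,"dz":0,"ax":0,"ay":0,"az":0}]' 1
python3 - <<'E'
from h import *
go((.461,-.119,.225),(.461,-.119,.09))
c=bot.camera('wrist');save(c,'w5.png'); print(proj(c,[(.461,-.119,.123),(.461,-.119,.0)]))
T=bot.camera('top');S=bot.camera('scene')
save(T,'t5.png')
print('exp cap top/scene',proj(T,[(.479,-.3645,.117)]),proj(S,[(.479,-.3645,.117),(.479,-.3645,.024)]))
for c in (T,S):
  for r in bot.trace('sample_bottle',c)[:1]: print(r['confidence'],r['rect'])
x,y,w,h=r['rect']
im=cv2.cvtColor(S['img'],cv2.COLOR_RGB2BGR); cv2.imwrite('pics/s5z.png',cv2.resize(im[130:230,270:370],None,fx=5,fy=5,interpolation=cv2.INTER_CUBIC))
im=cv2.cvtColor(T['img'],cv2.COLOR_RGB2BGR); cv2.imwrite('pics/t5z.png',cv2.resize(im[160:240,310:410],None,fx=5,fy=5,interpolation=cv2.INTER_CUBIC))
E
```

```text
clock: 11.15
eef_pos: [0.4608, -0.1187, 0.2323]
tool_rot: [0.834, 0.551, -0.001, -0.0]
ft_force: [0.0, -0.6, 0.8]
grip_width: 0.0855
t 11.2 p [ 0.4608 -0.1187  0.2323] x ang 66.9 z [-0.002 -0.    -1.   ] w 0.0855 q [-0.25  0.19 -0.04  1.34 -0.    1.72] F [ 0.  -0.6  0.8]
[ 0.461 -0.119  0.225] -> [-0.01  0.01  0.29]
[ 0.461 -0.119  0.09 ] -> [0.   0.01 5.4 ]
[[277.11202546 201.85080761]
 [277.1794384  173.90135884]]
exp cap top/scene [[366.29169554 192.35422285]] [[312.96885114 148.27656637]
 [311.94759109 183.05601755]]
0.69 [361.0, 202.2, 27.3, 24.7]
0.76 [315.5, 166.6, 18.7, 42.6]
```

View pics/w5.png

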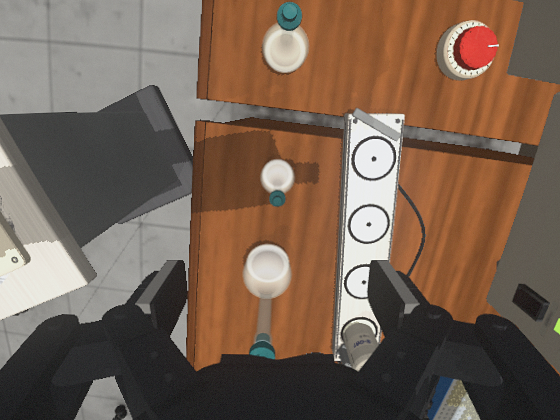

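View pics/s5z.png

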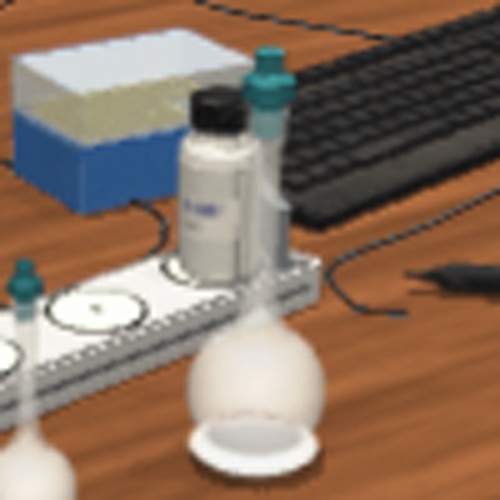

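View pics/t5z.png

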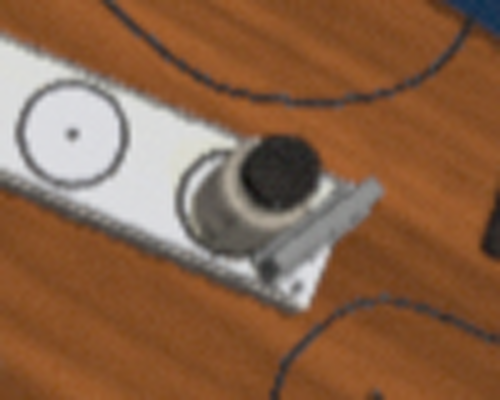

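```bash
cat >> h.py <<'E'
from scipy.optimize import minimize
def sil(c,x,y,z0,parts):
    a=np.linspace(0,2*np.pi,40); K=4
    m=np.zeros((420*K,560*K),np.uint8)
    for r0,za,r1,zb in parts:
        P=[(x+r*np.cos(t),y+r*np.sin(t),z0+z) for r,z in((r0,za),(r1,zb)) for t in a]
        h=cv2.convexHull(((proj(c,P)+.5)*K).astype(np.int32)); cv2.fillConvexPoly(m,h,255)
    return cv2.resize(m,(560,420),interpolation=cv2.INTER_AREA)/255.
BOT=[(.021,0,.021,.075),(.021,.075,.016,.085),(.016,.085,.016,.093)]
def fit(c,name,z0,parts,x,y):
    r=bot.trace(name,c)[0]; g=r['region'].astype(float)
    f=lambda q:-(np.minimum(s:=sil(c,q[0],q[1],z0,parts),g).sum()/np.maximum(s,g).sum())
    b=min(((f((x+i*.002,y+j*.002)),x+i*.002,y+j*.002) for i in range(-7,8) for j in range(-7,8)))
    return np.round(b,4),r['confidence']
E
python3 - <<'E'
from h import *
for n in ['top','scene','wrist']:
    c=bot.camera(n); 
    try: print(n,fit(c,'sample_bottle',.024,BOT,.479,-.3645))
    except Exception as e: print(n,e)
E
```

```text
top (array([-0.8824,  0.475 , -0.3645]), 0.83)
scene (array([-0.7251,  0.481 , -0.3645]), 0.69)
wrist (array([-0.4448,  0.479 , -0.3565]), 0.6)
```

```bash
python3 -m handwheel '[{"dx":0,"dy":0,"dz":0.6,"ax":0,"ay":0,"az":0},{"dx":0,"dy":0,"dz":0.9,"ax":0,"ay":0,"az":0},{"dx":0,"dy":0,"dz":0.9,"ax":0,"ay":0,"az":0},{"dx":0,"dy":0,"dz":0.9,"ax":0,"ay":0,"az":0},{"dx":0,"dy":0,"dz":0.9,"ax":0,"ay":0,"az":0},{"dx":0,"dy":0,"dz":0.9,"ax":0,"ay":0,"az":0},{"dx":0,"dy":0,"dz":0.5,"ax":0,"ay":0,"az":0},{"dx":0,"dy":0,"dz":0,"ax":0,"ay":0,"az":0},{"dx":0,"dy":0,"dz":0,"ax":0,"ay":0,"az":0},{"dx":0,"dy":0,"dz":0,"ax":0,"ay":0,"az":0}]' 1
python3 - <<'E'
from h import *
go((.461,-.119,.09))
c=bot.camera('wrist');save(c,'w6.png'); print(proj(c,[(.461,-.119,.123),(.461,-.119,.09),(.461,-.119,.0)]))
E
```

```text
clock: 12.7
eef_pos: [0.4622, -0.1193, 0.0941]
tool_rot: [0.835, 0.551, 0.001, 0.001]
ft_force: [0.3, 0.2, 0.5]
grip_width: 0.0852
t 12.7 p [ 0.4622 -0.1193  0.0941] x ang 66.9 z [ 0.002 -0.    -1.   ] w 0.0852 q [-0.25  0.3  -0.28  0.99  0.    1.72] F [0.3 0.2 0.5]
[ 0.461 -0.119  0.09 ] -> [-0.01 -0.05  0.17]
[[273.68855737 290.61966837]
 [274.15392154 256.88156124]
 [274.84434587 207.21748307]]
```

View pics/w6.png

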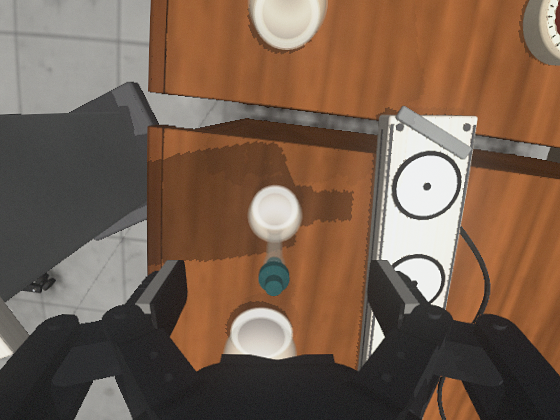

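```bash
python3 -m handwheel '[{"dx":0,"dy":-0.03,"dz":0.1,"ax":0,"ay":0,"az":0},{"dx":0,"dy":0,"dz":0,"ax":0,"ay":0,"az":0},{"dx":0,"dy":0,"dz":0,"ax":0,"ay":0,"az":0},{"dx":0,"dy":0,"dz":0,"ax":0,"ay":0,"az":0},{"dx":0,"dy":0,"dz":0,"ax":0,"ay":0,"az":0},{"dx":0,"dy":0,"dz":0,"ax":0,"ay":0,"az":0},{"dx":0,"dy":0,"dz":0,"ax":0,"ay":0,"az":0},{"dx":0,"dy":0,"dz":0,"ax":0,"ay":0,"az":0},{"dx":0,"dy":0,"dz":0,"ax":0,"ay":0,"az":0},{"dx":0,"dy":0,"dz":0,"ax":0,"ay":0,"az":0}]' -1
python3 - <<'E'
from h import *
go((.461,-.119,.09))
c=bot.camera('wrist');save(c,'w7.png'); c=bot.camera('scene');save(c,'s7.png')
E
```

```text
clock: 13.75
eef_pos: [0.4608, -0.1188, 0.0908]
tool_rot: [0.835, 0.551, 0.0, 0.0]
ft_force: [-0.0, 0.4, 2.8]
grip_width: 0.0093
t 13.8 p [ 0.4608 -0.1188  0.0908] x ang 66.9 z [ 0.001 -0.    -1.   ] w 0.0093 q [-0.25  0.3  -0.29  0.98  0.    1.72] F [-0.   0.4  2.8]
[ 0.461 -0.119  0.09 ] -> [-0.    0.01  0.03]
```

View pics/w7.png

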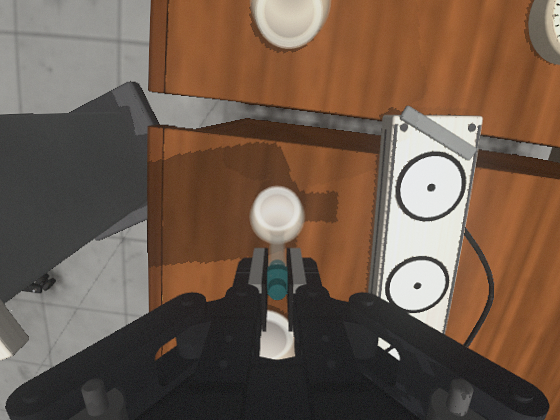

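View pics/s7.png

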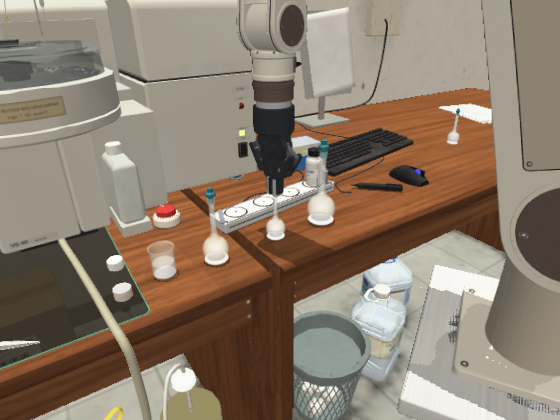

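```bash
python3 -m handwheel '[{"dx":0,"dy":0,"dz":-0.3,"ax":0,"ay":0,"az":0},{"dx":0,"dy":0,"dz":-0.6,"ax":0,"ay":0,"az":0},{"dx":0,"dy":0,"dz":-0.6,"ax":0,"ay":0,"az":0},{"dx":0,"dy":0,"dz":-0.5,"ax":0,"ay":0,"az":0},{"dx":0,"dy":0.3,"dz":-0.2,"ax":0,"ay":0,"az":0},{"dx":-0.2,"dy":0.6,"dz":0,"ax":0,"ay":0,"az":0},{"dx":-0.3,"dy":0.8,"dz":0,"ax":0,"ay":0,"az":0},{"dx":-0.4,"dy":0.7,"dz":0,"ax":0,"ay":0,"az":0},{"dx":-0.6,"dy":0.6,"dz":0,"ax":0,"ay":0,"az":0},{"dx":-0.7,"dy":0.5,"dz":0,"ax":0,"ay":0,"az":0},{"dx":-0.8,"dy":0.4,"dz":0,"ax":0,"ay":0,"az":0},{"dx":-0.8,"dy":0.3,"dz":0,"ax":0,"ay":0,"az":0}]' -1
python3 -m handwheel '[{"dx":-0.7,"dy":0.2,"dz":0,"ax":0,"ay":0,"az":0},{"dx":-0.5,"dy":0.1,"dz":0,"ax":0,"ay":0,"az":0},{"dx":-0.35,"dy":0,"dz":0,"ax":0,"ay":0,"az":0},{"dx":-0.2,"dy":0,"dz":0,"ax":0,"ay":0,"az":0},{"dx":0,"dy":0,"dz":0,"ax":0,"ay":0,"az":0},{"dx":0,"dy":0,"dz":0,"ax":0,"ay":0,"az":0},{"dx":0,"dy":0,"dz":0,"ax":0,"ay":0,"az":0}]' -1
python3 - <<'E'
from h import *
go((.51,-.2905,.115))
c=bot.camera('wrist');save(c,'w8.png'); print(proj(c,[(.51,-.2905,.024)])); c=bot.camera('scene');save(c,'s8.png')
E
```

```text
clock: 15.05
eef_pos: [0.5201, -0.2484, 0.1447]
tool_rot: [0.835, 0.551, -0.0, -0.001]
ft_force: [-0.0, 0.8, -1.1]
grip_width: 0.0093
clock: 15.75
eef_pos: [0.5097, -0.2899, 0.1458]
tool_rot: [0.834, 0.551, 0.0, -0.0]
ft_force: [0.5, -1.1, -0.7]
grip_width: 0.0094
t 15.8 p [ 0.5097 -0.2899  0.1458] x ang 66.9 z [ 0.  0. -1.] w 0.0094 q [-0.52  0.45  0.1   1.22  0.    1.46] F [ 0.5 -1.1 -0.7]
[ 0.51   -0.2905  0.115 ] -> [-0.02  0.02  1.23]
[[277.18420378 198.31926395]]
```

View pics/w8.png

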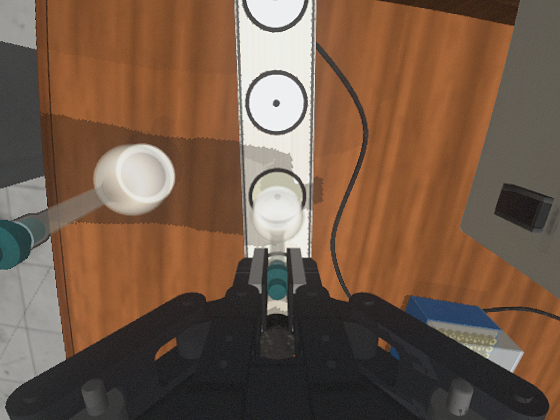

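View pics/s8.png

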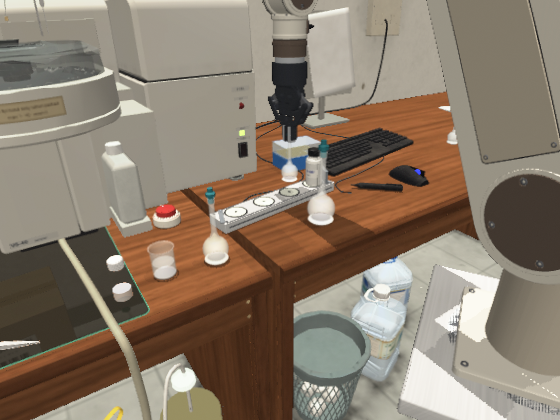

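```bash
python3 -m handwheel '[{"dx":0,"dy":0,"dz":0.25,"ax":0,"ay":0,"az":0},{"dx":0,"dy":0,"dz":0.35,"ax":0,"ay":0,"az":0},{"dx":0,"dy":0,"dz":0.25,"ax":0,"ay":0,"az":0},{"dx":0,"dy":0,"dz":0.15,"ax":0,"ay":0,"az":0},{"dx":0,"dy":0,"dz":0.1,"ax":0,"ay":0,"az":0},{"dx":0,"dy":0,"dz":0.08,"ax":0,"ay":0,"az":0},{"dx":0,"dy":0,"dz":0.04,"ax":0,"ay":0,"az":0},{"dx":0,"dy":0,"dz":0,"ax":0,"ay":0,"az":0},{"dx":0,"dy":0,"dz":0,"ax":0,"ay":0,"az":0},{"dx":0,"dy":0,"dz":0,"ax":0,"ay":0,"az":0}]' -1
python3 - <<'E'
from h import *
go((.51,-.2905,.1148))
E
```

```text
clock: 16.85
eef_pos: [0.5097, -0.2907, 0.1154]
tool_rot: [0.835, 0.551, 0.0, 0.0]
ft_force: [0.2, -0.6, -0.5]
grip_width: 0.0087
t 16.9 p [ 0.5097 -0.2907  0.1154] x ang 66.9 z [ 0. -0. -1.] w 0.0087 q [-0.52  0.48  0.05  1.15 -0.    1.46] F [ 0.2 -0.6 -0.5]
[ 0.51   -0.2905  0.1148] -> [0.01 0.01 0.02]
```

```bash
python3 -m handwheel '[{"dx":0,"dy":0,"dz":0.03,"ax":0,"ay":0,"az":0},{"dx":0,"dy":0,"dz":0.03,"ax":0,"ay":0,"az":0},{"dx":0,"dy":0,"dz":0,"ax":0,"ay":0,"az":0},{"dx":0,"dy":0,"dz":0,"ax":0,"ay":0,"az":0}]' -1
python3 - <<'E'
from h import *
go((.51,-.2905,.1148))
E
```

```text
clock: 17.25
eef_pos: [0.5099, -0.2908, 0.1149]
tool_rot: [0.835, 0.551, 0.0, 0.001]
ft_force: [-1.0, 0.1, 4.7]
grip_width: 0.0094
t 17.2 p [ 0.5099 -0.2908  0.1149] x ang 66.9 z [ 0.001 -0.001 -1.   ] w 0.0094 q [-0.52  0.48  0.05  1.15 -0.    1.46] F [-1.   0.1  4.7]
[ 0.51   -0.2905  0.1148] -> [ 0.01 -0.    0.  ]
```

```bash
python3 -m handwheel '[{"dx":0,"dy":0,"dz":0,"ax":0,"ay":0,"az":0},{"dx":0,"dy":0,"dz":0,"ax":0,"ay":0,"az":0},{"dx":0,"dy":0,"dz":0,"ax":0,"ay":0,"az":0},{"dx":0,"dy":0,"dz":0,"ax":0,"ay":0,"az":0},{"dx":0,"dy":0,"dz":0,"ax":0,"ay":0,"az":0},{"dx":0,"dy":0,"dz":-0.3,"ax":0,"ay":0,"az":0},{"dx":0,"dy":0,"dz":-0.9,"ax":0,"ay":0,"az":0},{"dx":0,"dy":0,"dz":-0.9,"ax":0,"ay":0,"az":0},{"dx":0,"dy":0,"dz":-0.9,"ax":0,"ay":0,"az":0},{"dx":0,"dy":0,"dz":-0.9,"ax":0,"ay":0,"az":0},{"dx":0,"dy":0,"dz":-0.9,"ax":0,"ay":0,"az":0}]' 1
python3 -m handwheel '[{"dx":0,"dy":0,"dz":0,"ax":0,"ay":0,"az":-0.95},{"dx":0,"dy":0,"dz":0,"ax":0,"ay":0,"az":-0.95},{"dx":0,"dy":0,"dz":0,"ax":0,"ay":0,"az":-0.95},{"dx":0,"dy":0,"dz":0,"ax":0,"ay":0,"az":-0.95},{"dx":0,"dy":0,"dz":0,"ax":0,"ay":0,"az":-0.95},{"dx":0,"dy":0,"dz":0,"ax":0,"ay":0,"az":-0.95},{"dx":0,"dy":0,"dz":0,"ax":0,"ay":0,"az":-0.95},{"dx":0,"dy":0,"dz":0,"ax":0,"ay":0,"az":-0.95},{"dx":0,"dy":0,"dz":0,"ax":0,"ay":0,"az":-0.95},{"dx":0,"dy":0,"dz":0,"ax":0,"ay":0,"az":-0.95},{"dx":0,"dy":0,"dz":0,"ax":0,"ay":0,"az":-0.95},{"dx":0,"dy":0,"dz":0,"ax":0,"ay":0,"az":0}]' 1
python3 - <<'E'
from h import *
go((.44,-.2,.23),(.45,.005,.23),(.523,.0055,.11))
c=bot.camera('wrist');save(c,'w9.png');c=bot.camera('scene');save(c,'s9.png')
E
```

```text
clock: 18.35
eef_pos: [0.5095, -0.2906, 0.2352]
tool_rot: [0.835, 0.551, 0.0, 0.0]
ft_force: [0.1, -1.0, 0.1]
grip_width: 0.0855
clock: 19.55
eef_pos: [0.5096, -0.2906, 0.2342]
tool_rot: [0.202, 0.979, -0.0, 0.0]
ft_force: [-0.2, -0.5, -0.3]
grip_width: 0.0853
t 19.6 p [ 0.5096 -0.2906  0.2342] x ang 156.6 z [ 0.001 -0.    -1.   ] w 0.0853 q [-0.52  0.41  0.27  1.43  0.   -0.11] F [-0.2 -0.5 -0.3]
[ 0.44 -0.2   0.23] -> [3.99 2.22 0.16]
[0.45  0.005 0.23 ] -> [ 2.88  7.69 -0.  ]
[0.523  0.0055 0.11  ] -> [-2.67  1.18  4.8 ]
```

View pics/w9.png

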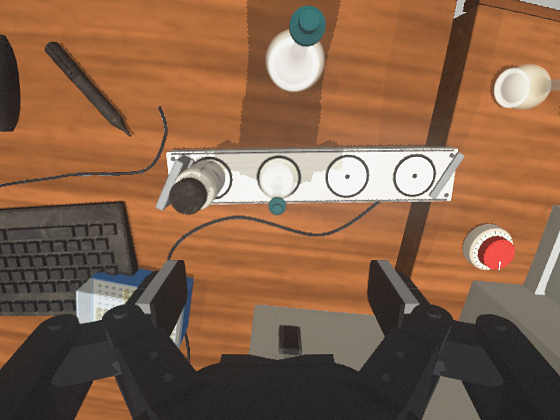

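View pics/s9.png

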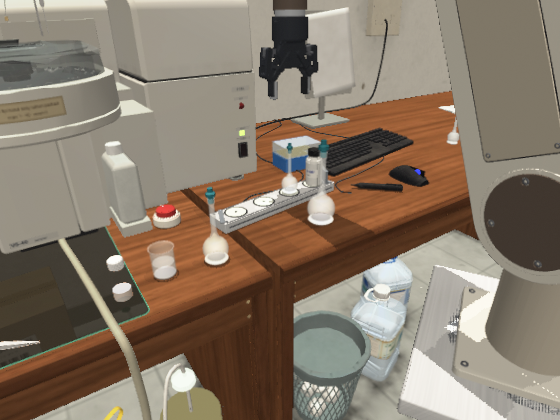

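```bash
python3 -m handwheel '[{"dx":0.62,"dy":0.9,"dz":0,"ax":0,"ay":0,"az":0},{"dx":0.62,"dy":0.9,"dz":0,"ax":0,"ay":0,"az":0},{"dx":0.62,"dy":0.9,"dz":0,"ax":0,"ay":0,"az":0},{"dx":0.62,"dy":0.9,"dz":0,"ax":0,"ay":0,"az":0},{"dx":0.62,"dy":0.9,"dz":0,"ax":0,"ay":0,"az":0},{"dx":0.62,"dy":0.9,"dz":0,"ax":0,"ay":0,"az":0},{"dx":0.62,"dy":0.9,"dz":0,"ax":0,"ay":0,"az":0},{"dx":0.62,"dy":0.9,"dz":0,"ax":0,"ay":0,"az":0},{"dx":0.62,"dy":0.9,"dz":0,"ax":0,"ay":0,"az":0},{"dx":0.62,"dy":0.9,"dz":0,"ax":0,"ay":0,"az":0},{"dx":0.62,"dy":0.9,"dz":0,"ax":0,"ay":0,"az":0},{"dx":0,"dy":0,"dz":0,"ax":0,"ay":0,"az":0}]' 1
python3 -m handwheel '[{"dx":0,"dy":0,"dz":0,"ax":0,"ay":-0.6,"az":0},{"dx":0,"dy":0,"dz":0,"ax":0,"ay":-0.6,"az":0},{"dx":0,"dy":0,"dz":0,"ax":0,"ay":-0.6,"az":0},{"dx":0,"dy":0,"dz":0,"ax":0,"ay":-0.6,"az":0},{"dx":0,"dy":0,"dz":0,"ax":0,"ay":0,"az":0},{"dx":0,"dy":0,"dz":0,"ax":0,"ay":0,"az":0}]' 1
python3 - <<'E'
from h import *
o=bot.get_obs();p=o['eef_pos'];R=Ro.from_quat(o['tool_rot']).as_matrix();print(R.round(2))
t=np.array([.523,.0055,.11]); go(t-R[:,2]*.1,t)
c=bot.camera('wrist');save(c,'w10.png');print(proj(c,[(.523,.0055,.15),(.523,.0055,.0)]));c=bot.camera('scene');save(c,'s10.png')
E
```

```text
clock: 20.85
eef_pos: [0.4504, 0.0066, 0.234]
tool_rot: [0.201, 0.98, 0.0, 0.0]
ft_force: [-0.1, -1.1, -0.4]
grip_width: 0.0854
clock: 21.45
eef_pos: [0.451, 0.0041, 0.2342]
tool_rot: [0.199, 0.963, -0.036, 0.175]
ft_force: [1.4, -0.2, 0.4]
grip_width: 0.0854
[[-0.86  0.4   0.32]
 [ 0.37  0.92 -0.14]
 [-0.35  0.   -0.94]]
t 21.4 p [0.451  0.0041 0.2342] x ang 156.6 z [ 0.323 -0.139 -0.936] w 0.0854 q [ 0.13 -0.11 -0.41  0.95 -0.18  0.51] F [ 1.4 -0.2  0.4]
[0.49067162 0.0194029  0.20360334] -> [-0.7   1.19  1.58]
[0.523  0.0055 0.11  ] -> [-0.  0.  4.]
[[310.81461236 239.17047751]
 [300.47645973 155.62529018]]
```

View pics/w10.png

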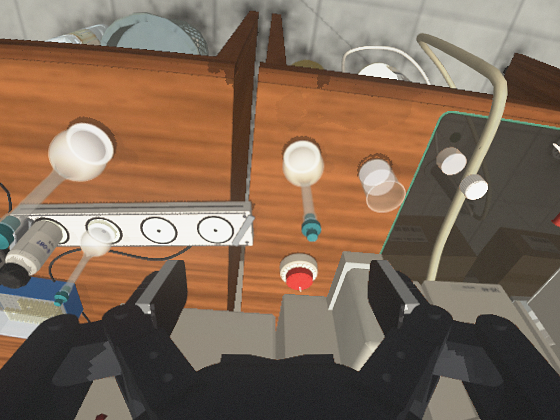

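View pics/s10.png

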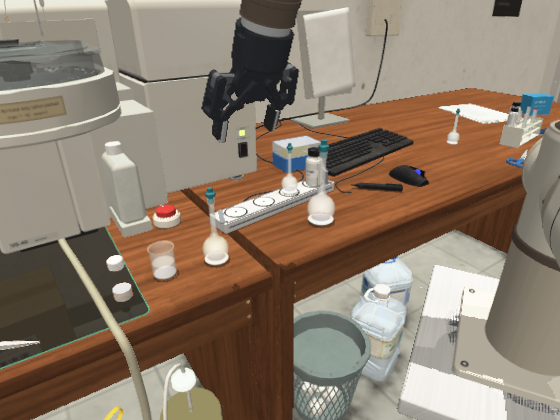

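```bash
python3 -m handwheel '[{"dx":-0.35,"dy":0.6,"dz":0.5,"ax":0,"ay":0,"az":0},{"dx":-0.35,"dy":0.59,"dz":0.7,"ax":0,"ay":0,"az":0},{"dx":0,"dy":0,"dz":0.8,"ax":0,"ay":0,"az":0},{"dx":0,"dy":0,"dz":0.8,"ax":0,"ay":0,"az":0},{"dx":0,"dy":0,"dz":0.8,"ax":0,"ay":0,"az":0},{"dx":0,"dy":0,"dz":0.8,"ax":0,"ay":0,"az":0},{"dx":0,"dy":0,"dz":0.7,"ax":0,"ay":0,"az":0},{"dx":0,"dy":0,"dz":0.4,"ax":0,"ay":0,"az":0},{"dx":0,"dy":0,"dz":0,"ax":0,"ay":0,"az":0},{"dx":0,"dy":0,"dz":0,"ax":0,"ay":0,"az":0},{"dx":0,"dy":0,"dz":0,"ax":0,"ay":0,"az":0}]' 1
python3 - <<'E'
from h import *
go((.523,.0055,.11))
c=bot.camera('wrist');save(c,'w11.png');print(proj(c,[(.523,.0055,.15),(.523,.0055,.11),(.523,.0055,.0)]))
E
```

```text
clock: 22.65
eef_pos: [0.5231, 0.0059, 0.1121]
tool_rot: [0.199, 0.963, -0.036, 0.176]
ft_force: [0.4, -0.3, -0.1]
grip_width: 0.0852
t 22.6 p [0.5231 0.0059 0.1121] x ang 156.6 z [ 0.325 -0.139 -0.935] w 0.0852 q [ 0.12  0.16 -0.49  0.61 -0.18  0.49] F [ 0.4 -0.3 -0.1]
[0.523  0.0055 0.11  ] -> [ 0.03 -0.02  0.08]
[[274.67414058 325.2410219 ]
 [275.10463538 256.79942233]
 [275.75474914 155.9878926 ]]
```

View pics/w11.png

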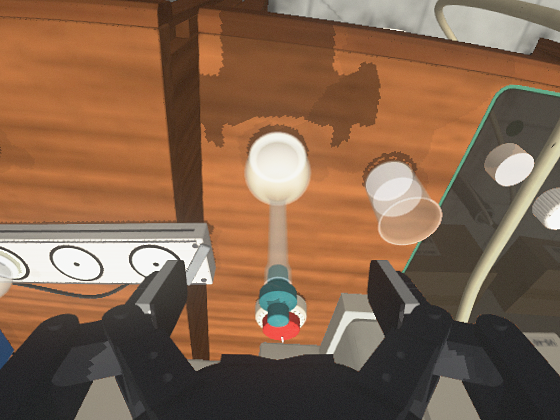

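```bash
python3 -m handwheel '[{"dx":0.02,"dy":0.05,"dz":0.05,"ax":0,"ay":0,"az":0},{"dx":0,"dy":0,"dz":0,"ax":0,"ay":0,"az":0},{"dx":0,"dy":0,"dz":0,"ax":0,"ay":0,"az":0},{"dx":0,"dy":0,"dz":0,"ax":0,"ay":0,"az":0},{"dx":0,"dy":0,"dz":0,"ax":0,"ay":0,"az":0},{"dx":0,"dy":0,"dz":0,"ax":0,"ay":0,"az":0},{"dx":0,"dy":0,"dz":0,"ax":0,"ay":0,"az":0},{"dx":0,"dy":0,"dz":0,"ax":0,"ay":0,"az":0},{"dx":0,"dy":0,"dz":0,"ax":0,"ay":0,"az":0},{"dx":0,"dy":0,"dz":0,"ax":0,"ay":0,"az":0}]' -1
python3 - <<'E'
from h import *
go((.523,.0055,.17),(.47,-.08,.17),(.49,-.19,.17),(.541,-.2165,.17))
c=bot.camera('wrist');save(c,'w12.png')
E
```

```text
clock: 23.7
eef_pos: [0.523, 0.007, 0.11]
tool_rot: [0.199, 0.963, -0.036, 0.176]
ft_force: [0.6, -0.7, 2.0]
grip_width: 0.0106
t 23.7 p [0.523 0.007 0.11 ] x ang 156.7 z [ 0.324 -0.14  -0.936] w 0.0106 q [ 0.12  0.16 -0.49  0.6  -0.18  0.5 ] F [ 0.6 -0.7  2. ]
[0.523  0.0055 0.17  ] -> [-0.87 -0.05 -2.24]
[ 0.47 -0.08  0.17] -> [ 0.55 -3.98 -0.21]
[ 0.49 -0.19  0.17] -> [-2.32 -3.72  0.87]
[ 0.541  -0.2165  0.17  ] -> [-2.15 -0.16  0.81]
```

View pics/w12.png

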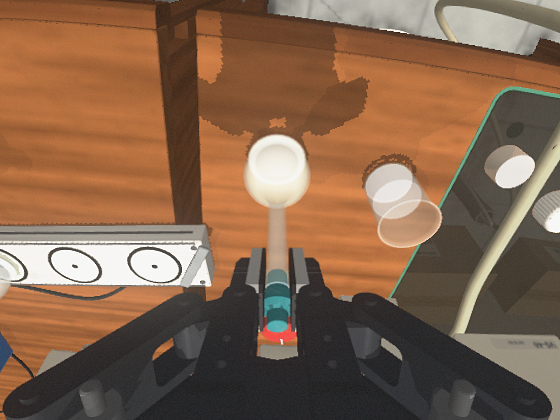

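```bash
python3 -m handwheel '[{"dx":-0.17,"dy":0,"dz":-0.45,"ax":0,"ay":0,"az":0},{"dx":-0.17,"dy":0,"dz":-0.45,"ax":0,"ay":0,"az":0},{"dx":0,"dy":0,"dz":0,"ax":0,"ay":0,"az":0},{"dx":0,"dy":0,"dz":0,"ax":0,"ay":0,"az":0},{"dx":0,"dy":0,"dz":0,"ax":0,"ay":0,"az":0}]' -1
python3 - <<'E'
from h import *
go((.523,.0055,.17),(.47,-.08,.17),(.49,-.19,.17),(.541,-.2165,.17))
c=bot.camera('wrist');save(c,'w13.png')
c=bot.camera('scene');im=cv2.cvtColor(c['img'],cv2.COLOR_RGB2BGR); cv2.imwrite('pics/s13z.png',cv2.resize(im[130:290,140:300],None,fx=3.5,fy=3.5,interpolation=cv2.INTER_CUBIC))
E
```

```text
clock: 24.25
eef_pos: [0.5219, 0.007, 0.1327]
tool_rot: [0.199, 0.964, -0.036, 0.174]
ft_force: [0.4, -0.2, -1.1]
grip_width: 0.0114
t 24.2 p [0.5219 0.007  0.1327] x ang 156.7 z [ 0.322 -0.14  -0.937] w 0.0114 q [ 0.12  0.13 -0.46  0.67 -0.18  0.5 ] F [ 0.4 -0.2 -1.1]
[0.523  0.0055 0.17  ] -> [-0.58 -0.04 -1.37]
[ 0.47 -0.08  0.17] -> [ 0.56 -3.98 -0.2 ]
[ 0.49 -0.19  0.17] -> [-2.32 -3.72  0.87]
[ 0.541  -0.2165  0.17  ] -> [-2.15 -0.17  0.8 ]
```

View pics/s13z.png

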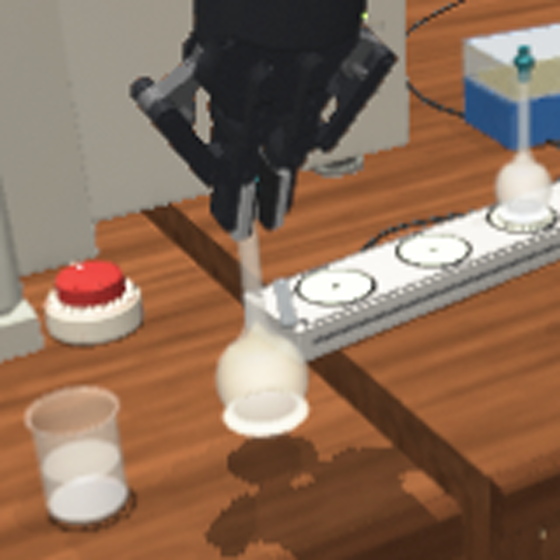

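View pics/w13.png

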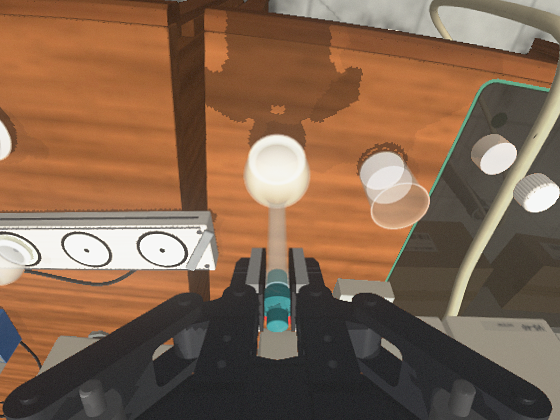

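```bash
python3 -m handwheel '[{"dx":-0.1,"dy":0,"dz":-0.3,"ax":0,"ay":0,"az":0},{"dx":-0.2,"dy":0,"dz":-0.5,"ax":0,"ay":0,"az":0},{"dx":-0.16,"dy":0,"dz":-0.43,"ax":0,"ay":0,"az":0},{"dx":-0.13,"dy":-0.27,"dz":0.05,"ax":0,"ay":0,"az":0},{"dx":-0.27,"dy":-0.54,"dz":0.1,"ax":0,"ay":0,"az":0},{"dx":-0.45,"dy":-0.9,"dz":0.17,"ax":0,"ay":0,"az":0},{"dx":-0.45,"dy":-0.9,"dz":0.17,"ax":0,"ay":0,"az":0},{"dx":-0.45,"dy":-0.9,"dz":0.17,"ax":0,"ay":0,"az":0},{"dx":-0.45,"dy":-0.9,"dz":0.17,"ax":0,"ay":0,"az":0},{"dx":-0.45,"dy":-0.9,"dz":0.17,"ax":0,"ay":0,"az":0},{"dx":-0.45,"dy":-0.9,"dz":0.17,"ax":0,"ay":0,"az":0},{"dx":-0.36,"dy":-0.72,"dz":0.13,"ax":0,"ay":0,"az":0}]' -1
python3 -m handwheel '[{"dx":-0.22,"dy":-0.45,"dz":0.08,"ax":0,"ay":0,"az":0},{"dx":-0.13,"dy":-0.27,"dz":0.05,"ax":0,"ay":0,"az":0},{"dx":-0.09,"dy":-0.18,"dz":0.03,"ax":0,"ay":0,"az":0},{"dx":0,"dy":0,"dz":0,"ax":0,"ay":0,"az":0},{"dx":0,"dy":0,"dz":0,"ax":0,"ay":0,"az":0},{"dx":0,"dy":0,"dz":0,"ax":0,"ay":0,"az":0}]' -1
python3 - <<'E'
from h import *
go((.541,-.2165,.155),(.541,-.2165,.134))
c=bot.camera('wrist');save(c,'w14.png'); print(proj(c,[(.541,-.2165,.024)]))
c=bot.camera('scene');im=cv2.cvtColor(c['img'],cv2.COLOR_RGB2BGR); cv2.imwrite('pics/s14z.png',cv2.resize(im[110:270,200:360],None,fx=3.5,fy=3.5,interpolation=cv2.INTER_CUBIC))
E
```

```text
clock: 25.55
eef_pos: [0.5383, -0.1905, 0.1661]
tool_rot: [0.2, 0.963, -0.037, 0.175]
ft_force: [0.4, -0.3, -1.0]
grip_width: 0.011
clock: 26.15
eef_pos: [0.5408, -0.2132, 0.1668]
tool_rot: [0.198, 0.964, -0.036, 0.175]
ft_force: [0.7, 0.1, -0.4]
grip_width: 0.0112
t 26.1 p [ 0.5408 -0.2132  0.1668] x ang 156.7 z [ 0.324 -0.139 -0.936] w 0.0112 q [-0.37  0.18 -0.31  0.73 -0.01  0.04] F [ 0.7  0.1 -0.4]
[ 0.541  -0.2165  0.155 ] -> [ 0.11 -0.12  0.46]
[ 0.541  -0.2165  0.134 ] -> [ 0.3  -0.    0.79]
[[273.1067201  140.98041772]]
```

View pics/s14z.png

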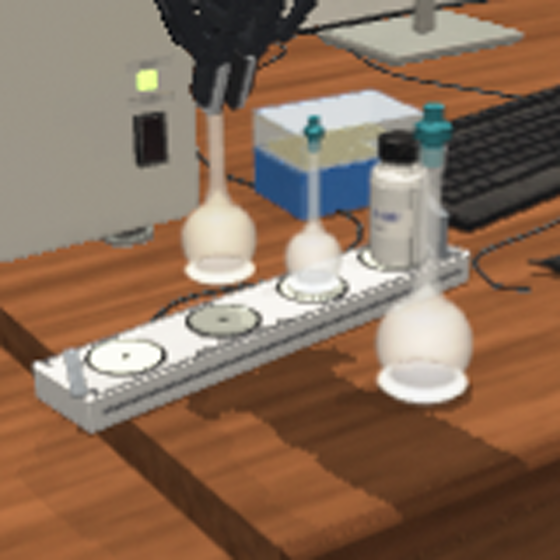

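View pics/w14.png

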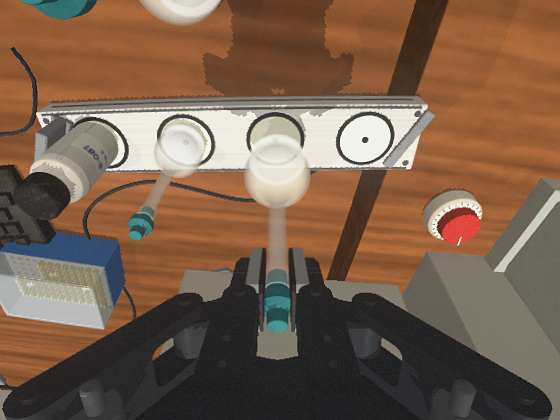

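```bash
python3 -m handwheel '[{"dx":0.06,"dy":-0.06,"dz":0.2,"ax":0,"ay":0,"az":0},{"dx":0.1,"dy":-0.06,"dz":0.3,"ax":0,"ay":0,"az":0},{"dx":0.1,"dy":0,"dz":0.3,"ax":0,"ay":0,"az":0},{"dx":0.08,"dy":0,"dz":0.2,"ax":0,"ay":0,"az":0},{"dx":0.04,"dy":0,"dz":0.1,"ax":0,"ay":0,"az":0},{"dx":0.03,"dy":0,"dz":0.08,"ax":0,"ay":0,"az":0},{"dx":0.02,"dy":0,"dz":0.06,"ax":0,"ay":0,"az":0},{"dx":0,"dy":0,"dz":0,"ax":0,"ay":0,"az":0},{"dx":0,"dy":0,"dz":0,"ax":0,"ay":0,"az":0},{"dx":0,"dy":0,"dz":0,"ax":0,"ay":0,"az":0}]' -1
python3 - <<'E'
from h import *
go((.541,-.2165,.134))
c=bot.camera('wrist');save(c,'w15.png')
E
```

```text
clock: 27.25
eef_pos: [0.5405, -0.2171, 0.1342]
tool_rot: [0.199, 0.963, -0.036, 0.176]
ft_force: [-0.4, 1.1, -1.2]
grip_width: 0.011
t 27.2 p [ 0.5405 -0.2171  0.1342] x ang 156.7 z [ 0.324 -0.14  -0.936] w 0.011 q [-0.38  0.21 -0.36  0.64 -0.01  0.03] F [-0.4  1.1 -1.2]
[ 0.541  -0.2165  0.134 ] -> [-0.01  0.03  0.01]
```

View pics/w15.png

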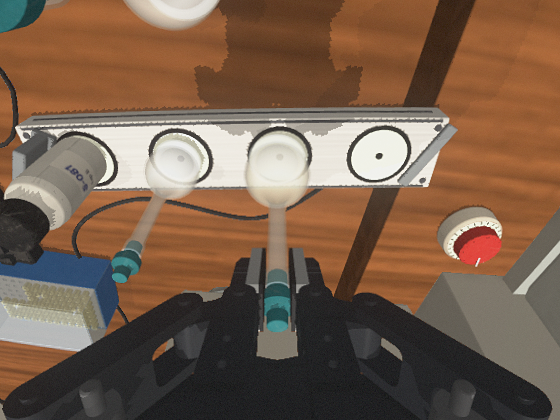

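```bash
python3 -m handwheel '[{"dx":0.01,"dy":0,"dz":0.04,"ax":0,"ay":0,"az":0},{"dx":0.01,"dy":0,"dz":0.03,"ax":0,"ay":0,"az":0},{"dx":0,"dy":0,"dz":0,"ax":0,"ay":0,"az":0},{"dx":0,"dy":0,"dz":0,"ax":0,"ay":0,"az":0}]' -1
python3 - <<'E'
from h import *
go((.541,-.2165,.134))
E
```

```text
clock: 27.7
eef_pos: [0.5417, -0.2176, 0.134]
tool_rot: [0.199, 0.963, -0.037, 0.177]
ft_force: [-2.1, 0.1, 6.4]
grip_width: 0.0114
t 27.7 p [ 0.5417 -0.2176  0.134 ] x ang 156.7 z [ 0.327 -0.141 -0.935] w 0.0114 q [-0.38  0.21 -0.36  0.64 -0.01  0.03] F [-2.1  0.1  6.4]
[ 0.541  -0.2165  0.134 ] -> [ 0.04  0.03 -0.01]
```

```bash
python3 -m handwheel '[{"dx":0,"dy":0,"dz":0,"ax":0,"ay":0,"az":0},{"dx":0,"dy":0,"dz":0,"ax":0,"ay":0,"az":0},{"dx":0,"dy":0,"dz":0,"ax":0,"ay":0,"az":0},{"dx":0,"dy":0,"dz":0,"ax":0,"ay":0,"az":0},{"dx":0,"dy":0,"dz":0,"ax":0,"ay":0,"az":0},{"dx":0,"dy":0,"dz":-0.3,"ax":0,"ay":0,"az":0},{"dx":0,"dy":0,"dz":-0.9,"ax":0,"ay":0,"az":0},{"dx":0,"dy":0,"dz":-0.9,"ax":0,"ay":0,"az":0},{"dx":0,"dy":0,"dz":-0.9,"ax":0,"ay":0,"az":0},{"dx":0,"dy":0,"dz":-0.9,"ax":0,"ay":0,"az":0},{"dx":0,"dy":0,"dz":-0.9,"ax":0,"ay":0,"az":0},{"dx":0,"dy":0,"dz":0,"ax":0,"ay":0,"az":0}]' 1
python3 - <<'E'
from h import *
o=bot.get_obs();R=Ro.from_quat(o['tool_rot']).as_matrix()
t=np.array([.4015,-.2245,.135]); go(t-R[:,2]*.12,t)
c=bot.camera('wrist');save(c,'w16.png');print(proj(c,[(.4015,-.2245,.187),(.541,-.2165,.15),(.541,-.2165,.024)]))
c=bot.camera('scene');im=cv2.cvtColor(c['img'],cv2.COLOR_RGB2BGR); cv2.imwrite('pics/s16z.png',cv2.resize(im[110:270,200:360],None,fx=3.5,fy=3.5,interpolation=cv2.INTER_CUBIC))
print(proj(c,[(.541,-.2165,.174),(.541,-.2165,.024)]))
E
```

```text
clock: 28.9
eef_pos: [0.503, -0.2008, 0.249]
tool_rot: [0.199, 0.963, -0.037, 0.179]
ft_force: [0.6, -0.6, 0.2]
grip_width: 0.0854
t 28.9 p [ 0.503  -0.2008  0.249 ] x ang 156.7 z [ 0.33  -0.142 -0.933] w 0.0854 q [-0.37  0.03 -0.25  0.92 -0.01  0.03] F [ 0.6 -0.6  0.2]
[ 0.3619175  -0.20745582  0.24699429] -> [ 4.77 -2.48 -1.75]
[ 0.4015 -0.2245  0.135 ] -> [ 0.  -0.   4.8]
[[158.14375334  60.79908523]
 [277.13004066 205.37754345]
 [277.15361922 139.41697655]]
[[261.35770209 138.52618443]
 [263.32163662 201.01206469]]
```

View pics/s16z.png

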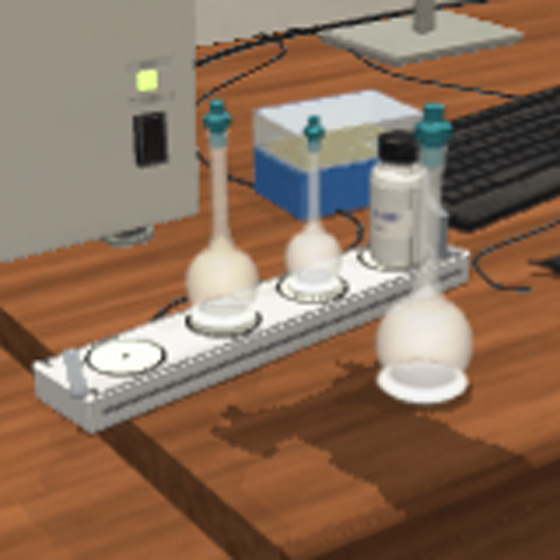

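View pics/w16.png

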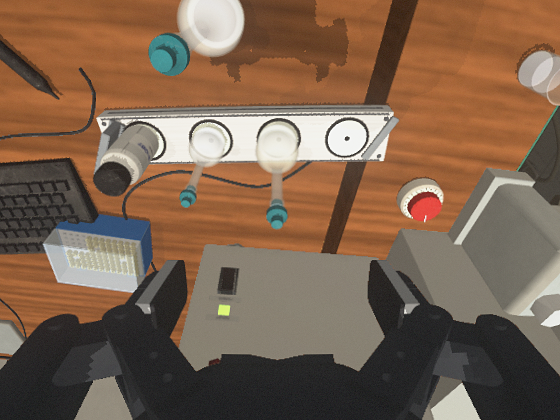

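```bash
python3 -m handwheel '[{"dx":0.8,"dy":-0.41,"dz":-0.29,"ax":0,"ay":0,"az":0},{"dx":0.8,"dy":-0.41,"dz":-0.29,"ax":0,"ay":0,"az":0},{"dx":0.8,"dy":-0.41,"dz":-0.29,"ax":0,"ay":0,"az":0},{"dx":0.8,"dy":-0.41,"dz":-0.29,"ax":0,"ay":0,"az":0},{"dx":0.8,"dy":-0.41,"dz":-0.29,"ax":0,"ay":0,"az":0},{"dx":0.77,"dy":-0.43,"dz":-0.3,"ax":0,"ay":0,"az":0},{"dx":0,"dy":0,"dz":0,"ax":0,"ay":0,"az":0},{"dx":0,"dy":0,"dz":0,"ax":0,"ay":0,"az":0},{"dx":0,"dy":0,"dz":0,"ax":0,"ay":0,"az":0}]' 1
python3 - <<'E'
from h import *
t=np.array([.4015,-.2245,.135]); go(t)
c=bot.camera('wrist');save(c,'w17.png');print(proj(c,[(.4015,-.2245,.187),(.4015,-.2245,0)]))
E
```

```text
clock: 29.9
eef_pos: [0.3611, -0.207, 0.2431]
tool_rot: [0.199, 0.964, -0.036, 0.175]
ft_force: [0.3, -0.5, 0.2]
grip_width: 0.0855
t 29.9 p [ 0.3611 -0.207   0.2431] x ang 156.7 z [ 0.323 -0.139 -0.936] w 0.0855 q [-0.56 -0.22 -0.48  0.95  0.05 -0.14] F [ 0.3 -0.5  0.2]
[ 0.4015 -0.2245  0.135 ] -> [-0.13 -0.    4.67]
[[276.14153336 244.28819657]
 [276.56262731 136.54630014]]
```

View pics/w17.png

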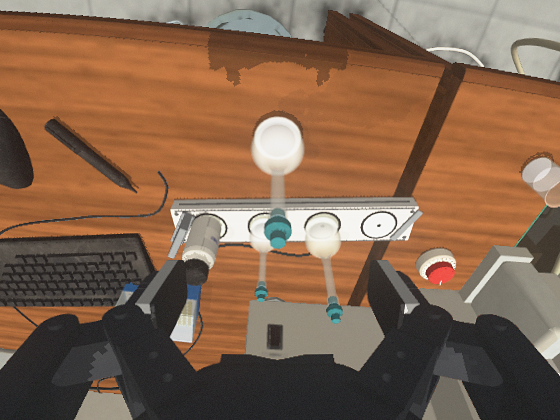

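Stopper at (277,240) against predicted (276,244): aligned. Descend along the tool axis.

```bash
python3 -m handwheel '[{"dx":-0.06,"dy":0,"dz":0.5,"ax":0,"ay":0,"az":0},{"dx":-0.07,"dy":0,"dz":0.8,"ax":0,"ay":0,"az":0},{"dx":0,"dy":0,"dz":0.8,"ax":0,"ay":0,"az":0},{"dx":0,"dy":0,"dz":0.8,"ax":0,"ay":0,"az":0},{"dx":0,"dy":0,"dz":0.8,"ax":0,"ay":0,"az":0},{"dx":0,"dy":0,"dz":0.6,"ax":0,"ay":0,"az":0},{"dx":0,"dy":0,"dz":0.35,"ax":0,"ay":0,"az":0},{"dx":0,"dy":0,"dz":0,"ax":0,"ay":0,"az":0},{"dx":0,"dy":0,"dz":0,"ax":0,"ay":0,"az":0},{"dx":0,"dy":0,"dz":0,"ax":0,"ay":0,"az":0}]' 1
python3 - <<'E'
from h import *
t=np.array([.4015,-.2245,.135]); go(t)
c=bot.camera('wrist');save(c,'w18.png');print(proj(c,[(.4015,-.2245,.187),(.4015,-.2245,0)]))
E
```

```text
clock: 30.95
eef_pos: [0.4015, -0.2246, 0.1367]
tool_rot: [0.199, 0.963, -0.036, 0.176]
ft_force: [-0.4, -0.4, 0.1]
grip_width: 0.0856
t 30.9 p [ 0.4015 -0.2246  0.1367] x ang 156.7 z [ 0.325 -0.14  -0.935] w 0.0856 q [-0.54 -0.03 -0.62  0.62  0.05 -0.13] F [-0.4 -0.4  0.1]
[ 0.4015 -0.2245  0.135 ] -> [0.02 0.01 0.06]
[[275.7540863  352.99644176]
 [276.63950584 142.24867601]]
```

View pics/w18.png

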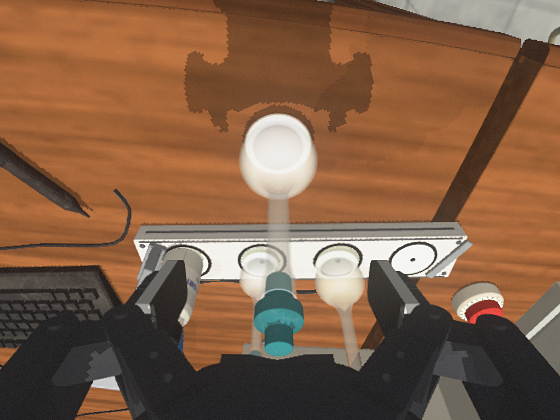

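```bash
python3 -m handwheel '[{"dx":0.02,"dy":0,"dz":0.06,"ax":0,"ay":0,"az":0},{"dx":0,"dy":0,"dz":0,"ax":0,"ay":0,"az":0},{"dx":0,"dy":0,"dz":0,"ax":0,"ay":0,"az":0},{"dx":0,"dy":0,"dz":0,"ax":0,"ay":0,"az":0},{"dx":0,"dy":0,"dz":0,"ax":0,"ay":0,"az":0},{"dx":0,"dy":0,"dz":0,"ax":0,"ay":0,"az":0},{"dx":0,"dy":0,"dz":0,"ax":0,"ay":0,"az":0},{"dx":0,"dy":0,"dz":0,"ax":0,"ay":0,"az":0},{"dx":0,"dy":0,"dz":0,"ax":0,"ay":0,"az":0},{"dx":0,"dy":0,"dz":0,"ax":0,"ay":0,"az":0}]' -1
python3 - <<'E'
from h import *
go((.4015,-.2245,.195),(.43,-.13,.195),(.50,-.115,.195),(.571,-.1435,.195),(.571,-.1435,.159))
c=bot.camera('wrist');save(c,'w19.png')
E
```

```text
clock: 32.0
eef_pos: [0.4013, -0.2245, 0.1345]
tool_rot: [0.199, 0.963, -0.036, 0.176]
ft_force: [-0.6, 0.0, 1.7]
grip_width: 0.0154
t 32.0 p [ 0.4013 -0.2245  0.1345] x ang 156.7 z [ 0.324 -0.14  -0.936] w 0.0154 q [-0.54 -0.02 -0.62  0.61  0.05 -0.13] F [-0.6  0.   1.7]
[ 0.4015 -0.2245  0.195 ] -> [-0.86  0.   -2.26]
[ 0.43  -0.13   0.195] -> [ 0.42  3.92 -0.16]
[ 0.5   -0.115  0.195] -> [-2.18  1.66  0.82]
[ 0.571  -0.1435  0.195 ] -> [-2.86  0.08  1.08]
[ 0.571  -0.1435  0.159 ] -> [ 0.51 -0.    1.35]
```

View pics/w19.png

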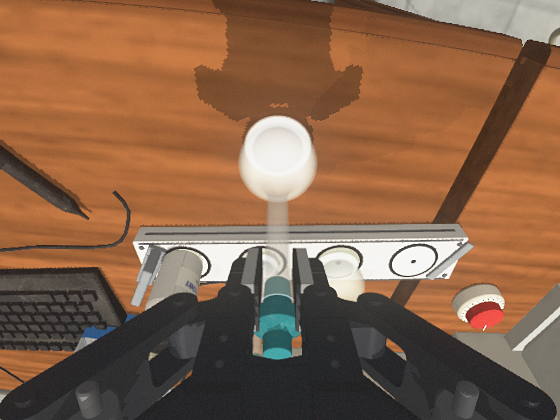

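```bash
python3 -m handwheel '[{"dx":-0.09,"dy":0,"dz":-0.24,"ax":0,"ay":0,"az":0},{"dx":-0.2,"dy":0,"dz":-0.5,"ax":0,"ay":0,"az":0},{"dx":-0.2,"dy":0,"dz":-0.5,"ax":0,"ay":0,"az":0},{"dx":-0.13,"dy":0,"dz":-0.35,"ax":0,"ay":0,"az":0},{"dx":-0.06,"dy":0,"dz":-0.17,"ax":0,"ay":0,"az":0},{"dx":0,"dy":0,"dz":0,"ax":0,"ay":0,"az":0},{"dx":0,"dy":0,"dz":0,"ax":0,"ay":0,"az":0}]' -1
python3 - <<'E'
from h import *
go((.43,-.12,.185),(.50,-.105,.185),(.571,-.1435,.185),(.571,-.1435,.159))
T=bot.camera('top'); 
for z in (.26,.35): print(z,proj(T,[(.59,-.12,z),(.59,0,z),(.59,.1,z),(.7,-.12,z)]).round().tolist())
S=bot.camera('scene'); save(S,'s20.png'); save(T,'t20.png')
print(proj(S,[(.59,-.12,.26),(.59,0,.26),(.7,-.12,.26),(.59,.1,.26)]).round().tolist())
E
```

```text
clock: 32.75
eef_pos: [0.4009, -0.2244, 0.1808]
tool_rot: [0.199, 0.964, -0.036, 0.175]
ft_force: [-0.5, 0.1, -0.8]
grip_width: 0.0147
t 32.8 p [ 0.4009 -0.2244  0.1808] x ang 156.7 z [ 0.323 -0.139 -0.936] w 0.0147 q [-0.54 -0.08 -0.54  0.75  0.05 -0.13] F [-0.5  0.1 -0.8]
[ 0.43  -0.12   0.185] -> [ 0.49  4.29 -0.36]
[ 0.5   -0.105  0.185] -> [-2.18  1.66  0.82]
[ 0.571  -0.1435  0.185 ] -> [-3.01 -0.29  1.13]
[ 0.571  -0.1435  0.159 ] -> [ 0.37 -0.    0.97]
0.26 [[246.0, 110.0], [177.0, 108.0], [119.0, 106.0], [248.0, 52.0]]
0.35 [[242.0, 85.0], [162.0, 83.0], [96.0, 81.0], [245.0, 20.0]]
[[214.0, 105.0], [173.0, 119.0], [169.0, 101.0], [128.0, 135.0]]
```

View pics/s20.png

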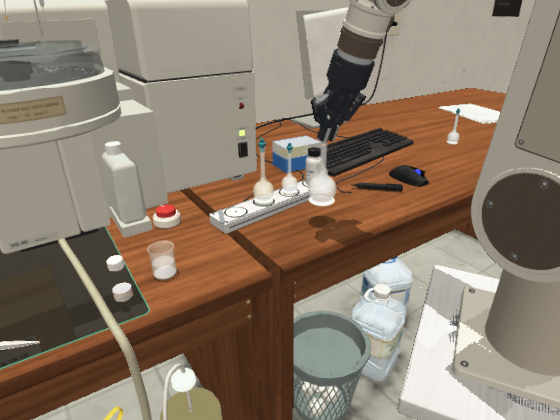

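View pics/t20.png

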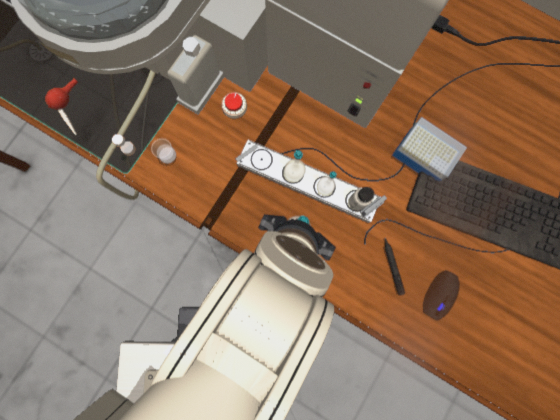

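```bash
python3 -m handwheel '[{"dx":0.03,"dy":0.25,"dz":-0.02,"ax":0,"ay":0,"az":0},{"dx":0.06,"dy":0.5,"dz":-0.04,"ax":0,"ay":0,"az":0},{"dx":0.08,"dy":0.7,"dz":-0.06,"ax":0,"ay":0,"az":0},{"dx":0.09,"dy":0.8,"dz":-0.07,"ax":0,"ay":0,"az":0},{"dx":0.09,"dy":0.8,"dz":-0.07,"ax":0,"ay":0,"az":0},{"dx":0.07,"dy":0.65,"dz":-0.05,"ax":0,"ay":0,"az":0},{"dx":-0.13,"dy":0.7,"dz":0.02,"ax":0,"ay":0,"az":0},{"dx":-0.4,"dy":0.55,"dz":0.15,"ax":0,"ay":0,"az":0},{"dx":-0.5,"dy":0.4,"dz":0.19,"ax":0,"ay":0,"az":0},{"dx":-0.6,"dy":0.3,"dz":0.23,"ax":0,"ay":0,"az":0},{"dx":-0.6,"dy":0.3,"dz":0.23,"ax":0,"ay":0,"az":0},{"dx":-0.4,"dy":0,"dz":0.15,"ax":0,"ay":0,"az":0}]' -1
python3 -m handwheel '[{"dx":-0.2,"dy":0,"dz":0.08,"ax":0,"ay":0,"az":0},{"dx":0,"dy":0,"dz":0,"ax":0,"ay":0,"az":0},{"dx":0,"dy":0,"dz":0,"ax":0,"ay":0,"az":0}]' -1
python3 - <<'E'
from h import *
go((.571,-.1435,.185),(.571,-.1435,.159))
c=bot.camera('wrist');save(c,'w21.png')
E
```

```text
clock: 34.05
eef_pos: [0.5142, -0.1099, 0.185]
tool_rot: [0.198, 0.964, -0.036, 0.175]
ft_force: [-0.7, 1.0, -0.4]
grip_width: 0.015
clock: 34.35
eef_pos: [0.5172, -0.113, 0.1849]
tool_rot: [0.199, 0.964, -0.036, 0.175]
ft_force: [-0.4, -0.2, -1.7]
grip_width: 0.0147
t 34.4 p [ 0.5172 -0.113   0.1849] x ang 156.6 z [ 0.322 -0.139 -0.936] w 0.0147 q [-0.17  0.07 -0.38  0.77 -0.08  0.23] F [-0.4 -0.2 -1.7]
[ 0.571  -0.1435  0.185 ] -> [-2.31 -0.27  0.86]
[ 0.571  -0.1435  0.159 ] -> [0.37 0.   0.97]
```

View pics/w21.png

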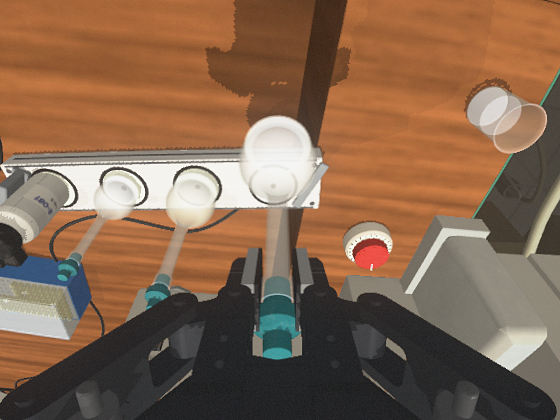

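```bash
python3 -m handwheel '[{"dx":-0.25,"dy":-0.02,"dz":0.09,"ax":0,"ay":0,"az":0},{"dx":-0.45,"dy":-0.05,"dz":0.17,"ax":0,"ay":0,"az":0},{"dx":-0.55,"dy":-0.07,"dz":0.2,"ax":0,"ay":0,"az":0},{"dx":-0.5,"dy":-0.06,"dz":0.19,"ax":0,"ay":0,"az":0},{"dx":-0.35,"dy":-0.05,"dz":0.13,"ax":0,"ay":0,"az":0},{"dx":-0.2,"dy":-0.02,"dz":0.08,"ax":0,"ay":0,"az":0},{"dx":0,"dy":0,"dz":0,"ax":0,"ay":0,"az":0},{"dx":0,"dy":0,"dz":0,"ax":0,"ay":0,"az":0},{"dx":0,"dy":0,"dz":0,"ax":0,"ay":0,"az":0}]' -1
python3 - <<'E'
from h import *
go((.5715,-.1435,.1588))
c=bot.camera('wrist');save(c,'w22.png')
c=bot.camera('scene');im=cv2.cvtColor(c['img'],cv2.COLOR_RGB2BGR); cv2.imwrite('pics/s22z.png',cv2.resize(im[80:240,190:350],None,fx=3.5,fy=3.5,interpolation=cv2.INTER_CUBIC))
E
```

```text
clock: 35.3
eef_pos: [0.5712, -0.1432, 0.1852]
tool_rot: [0.199, 0.964, -0.036, 0.175]
ft_force: [0.2, 0.8, -1.3]
grip_width: 0.015
t 35.3 p [ 0.5712 -0.1432  0.1852] x ang 156.7 z [ 0.323 -0.139 -0.936] w 0.015 q [-0.21  0.18 -0.25  0.79 -0.07  0.19] F [ 0.2  0.8 -1.3]
[ 0.5715 -0.1435  0.1588] -> [ 0.36 -0.01  1.  ]
```

View pics/w22.png

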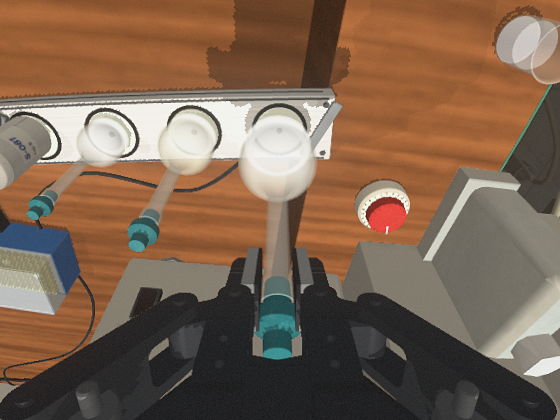

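View pics/s22z.png

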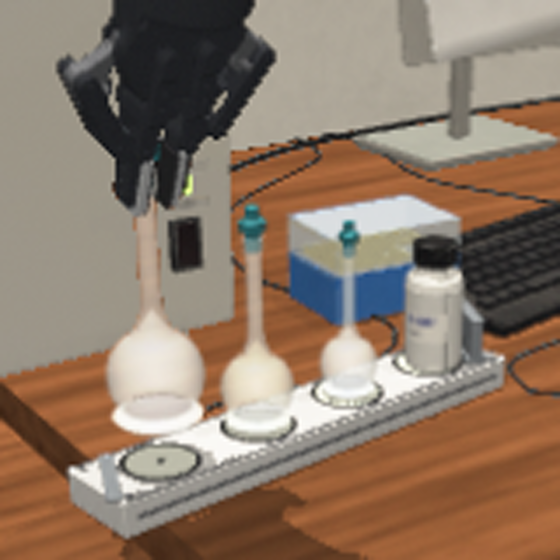

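```bash
python3 -m handwheel '[{"dx":0.07,"dy":0,"dz":0.2,"ax":0,"ay":0,"az":0},{"dx":0.1,"dy":0,"dz":0.27,"ax":0,"ay":0,"az":0},{"dx":0.08,"dy":0,"dz":0.22,"ax":0,"ay":0,"az":0},{"dx":0.05,"dy":0,"dz":0.14,"ax":0,"ay":0,"az":0},{"dx":0.03,"dy":0,"dz":0.09,"ax":0,"ay":0,"az":0},{"dx":0.02,"dy":0,"dz":0.06,"ax":0,"ay":0,"az":0},{"dx":0,"dy":0,"dz":0,"ax":0,"ay":0,"az":0},{"dx":0,"dy":0,"dz":0,"ax":0,"ay":0,"az":0},{"dx":0,"dy":0,"dz":0,"ax":0,"ay":0,"az":0}]' -1
python3 -m handwheel '[{"dx":0.01,"dy":0,"dz":0.03,"ax":0,"ay":0,"az":0},{"dx":0.01,"dy":0,"dz":0.03,"ax":0,"ay":0,"az":0},{"dx":0,"dy":0,"dz":0,"ax":0,"ay":0,"az":0},{"dx":0,"dy":0,"dz":0,"ax":0,"ay":0,"az":0}]' -1
python3 - <<'E'
from h import *
go((.5715,-.1435,.1588))
c=bot.camera('wrist');save(c,'w23.png')
E
```

```text
clock: 36.3
eef_pos: [0.5723, -0.1437, 0.1597]
tool_rot: [0.199, 0.963, -0.036, 0.176]
ft_force: [-0.5, -0.4, -2.2]
grip_width: 0.0148
clock: 36.7
eef_pos: [0.5726, -0.1437, 0.1585]
tool_rot: [0.199, 0.963, -0.036, 0.176]
ft_force: [-0.0, -0.3, 3.2]
grip_width: 0.0149
t 36.7 p [ 0.5726 -0.1437  0.1585] x ang 156.7 z [ 0.325 -0.14  -0.935] w 0.0149 q [-0.21  0.2  -0.3   0.72 -0.07  0.19] F [-0.  -0.3  3.2]
[ 0.5715 -0.1435  0.1588] -> [ 0.04 -0.01 -0.03]
```

View pics/w23.png

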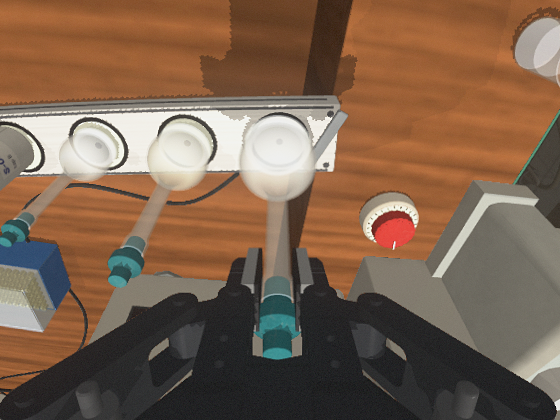

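```bash
python3 -m handwheel '[{"dx":0,"dy":0,"dz":0,"ax":0,"ay":0,"az":0},{"dx":0,"dy":0,"dz":0,"ax":0,"ay":0,"az":0},{"dx":0,"dy":0,"dz":0,"ax":0,"ay":0,"az":0},{"dx":0,"dy":0,"dz":0,"ax":0,"ay":0,"az":0},{"dx":0,"dy":0,"dz":0,"ax":0,"ay":0,"az":0}]' 0.2
python3 -m handwheel '[{"dx":0,"dy":0,"dz":-0.3,"ax":0,"ay":0,"az":0},{"dx":0,"dy":0,"dz":-0.8,"ax":0,"ay":0,"az":0},{"dx":0,"dy":0,"dz":-0.8,"ax":0,"ay":0,"az":0},{"dx":0,"dy":0,"dz":-0.8,"ax":0,"ay":0,"az":0},{"dx":0,"dy":0,"dz":-0.8,"ax":0,"ay":0,"az":0},{"dx":0.4,"dy":0,"dz":-0.8,"ax":0,"ay":0,"az":0},{"dx":0.9,"dy":0,"dz":-0.4,"ax":0,"ay":0,"az":0},{"dx":0.9,"dy":0,"dz":-0.4,"ax":0,"ay":0,"az":0},{"dx":0.9,"dy":0,"dz":-0.4,"ax":0,"ay":0,"az":0},{"dx":0.9,"dy":0,"dz":-0.4,"ax":0,"ay":0,"az":0},{"dx":0,"dy":0,"dz":0,"ax":0,"ay":0,"az":0},{"dx":0,"dy":0,"dz":0,"ax":0,"ay":0,"az":0}]' 0.2
python3 - <<'E'
from h import *
go()
T=bot.camera('top');S=bot.camera('scene');W=bot.camera('wrist'); save(W,'w24.png')
im=cv2.cvtColor(S['img'],cv2.COLOR_RGB2BGR); cv2.imwrite('pics/s24z.png',cv2.resize(im[120:290,140:350],None,fx=3.5,fy=3.5,interpolation=cv2.INTER_CUBIC))
im=cv2.cvtColor(T['img'],cv2.COLOR_RGB2BGR); cv2.imwrite('pics/t24z.png',cv2.resize(im[120:260,140:400],None,fx=3,fy=3,interpolation=cv2.INTER_CUBIC))
def blobs(c,box):
    h=cv2.cvtColor(c['img'],cv2.COLOR_RGB2HSV); m=cv2.inRange(h,(82,90,40),(100,255,255))
    k=np.zeros_like(m); x0,y0,x1,y1=box; k[y0:y1,x0:x1]=m[y0:y1,x0:x1]
    n,l,s,ce=cv2.connectedComponentsWithStats(k); return sorted([ce[i].tolist() for i in range(1,n) if s[i,4]>8])
bt=blobs(T,(230,120,400,230)); bs=blobs(S,(200,110,345,200)); print(bt,bs)
for a,b in zip(bt,bs):
    (e,d),(f,g)=ray(T,*a),ray(S,*b); s=np.linalg.lstsq(np.stack([d,-g],1),f-e,rcond=None)[0]; print(((e+s[0]*d+f+s[1]*g)/2).round(4))
for c in (T,S): print(fit(c,'sample_bottle',.024,BOT,.479,-.3645), fit(c,'beaker',0,[(.023,0,.023,.056)],.58,.087))
E
```

```text
clock: 37.25
eef_pos: [0.5721, -0.1436, 0.1577]
tool_rot: [0.199, 0.964, -0.036, 0.175]
ft_force: [0.6, -0.1, 0.0]
grip_width: 0.0511
clock: 38.45
eef_pos: [0.4387, -0.0858, 0.2617]
tool_rot: [0.199, 0.963, -0.036, 0.177]
ft_force: [-0.3, 0.5, -0.2]
grip_width: 0.0511
t 38.5 p [ 0.4387 -0.0858  0.2617] x ang 156.7 z [ 0.326 -0.14  -0.935] w 0.0511 q [-0.13 -0.16 -0.39  0.99 -0.1   0.26] F [-0.3  0.5 -0.2]
[[260.31632653061223, 132.1530612244898], [297.60377358490564, 154.24528301886792], [332.3666666666667, 174.36666666666667]] [[229.76190476190476, 134.8452380952381], [261.52272727272725, 143.1818181818182], [289.0740740740741, 146.55555555555554]]
[ 0.5734 -0.1443  0.1972]
[ 0.5421 -0.2181  0.163 ]
[ 0.5096 -0.2907  0.1387]
(array([-0.8849,  0.475 , -0.3645]), 0.95) (array([-0.86 ,  0.582,  0.085]), 0.91)
(array([-0.8693,  0.477 , -0.3705]), 0.73) (array([-0.8482,  0.588 ,  0.077 ]), 0.7)
```

View pics/s24z.png

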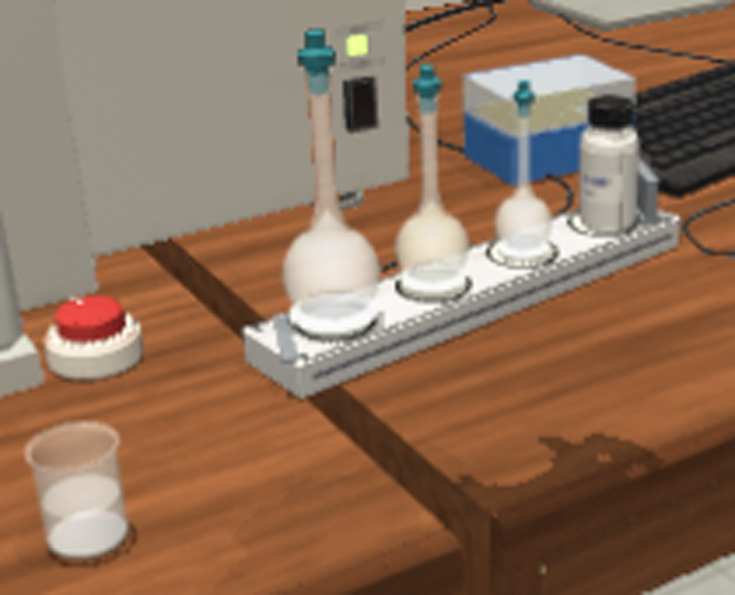

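View pics/t24z.png

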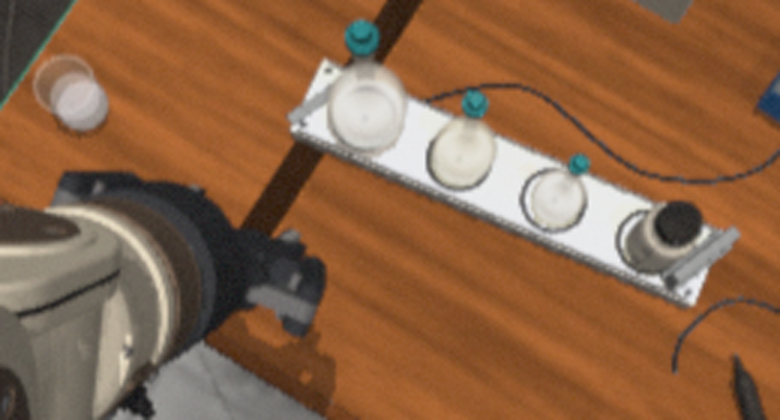

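View pics/w24.png

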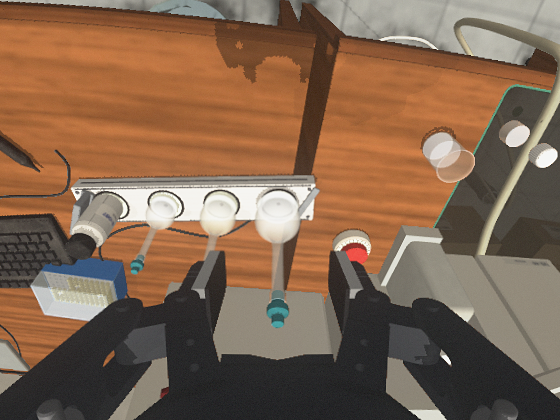

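```bash
python3 - <<'E'
from h import *
T=bot.camera('top');S=bot.camera('scene')
a=np.linspace(0,2*np.pi,60)
def ov(c,x0,y0,w,h,k,name,b):
    im=cv2.cvtColor(c['img'],cv2.COLOR_RGB2BGR)[y0:y0+h,x0:x0+w]; im=cv2.resize(im,None,fx=k,fy=k,interpolation=cv2.INTER_CUBIC); raw=im.copy()
    for (x,y,z,r,col) in b:
        P=proj(c,[(x+r*np.cos(t),y+r*np.sin(t),z) for t in a]); q=((P-[x0,y0]+.5)*k-.5).round().astype(np.int32)
        cv2.polylines(im,[q],True,col,1)
    cv2.imwrite('pics/'+name,np.hstack([raw,im]))
m=(.479,-.3645)
b=[(*m,.024,.026,(0,255,0)),(*m,.024,.021,(0,0,255)),(*m,.117,.016,(0,0,255)),(*m,.099,.021,(255,0,0)),(.5099,-.2907,.024,.026,(0,255,0))]
ov(T,320,165,65,55,6,'ot.png',b); ov(S,280,140,60,60,6,'os.png',b)
E
```

```text
(no output)
```

View pics/ot.png

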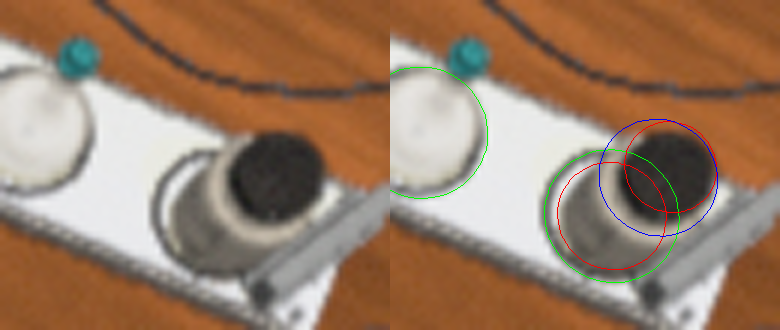

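View pics/os.png

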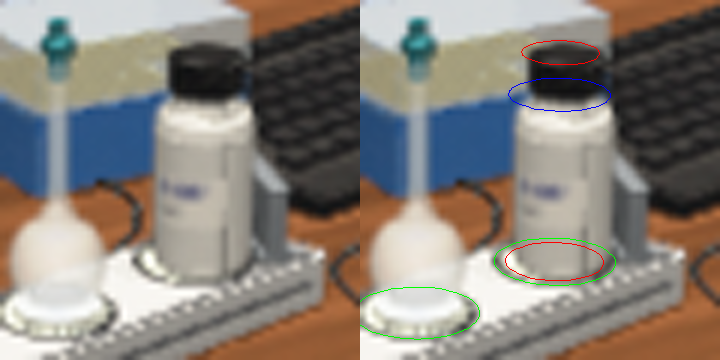

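```bash
python3 -c "
from workcell import bot
print(bot.job_done(), bot.get_obs()['clock'])"
```

```text
the job is handed in; nothing more can be done
the job is handed in; nothing more can be done
```

All four pieces were standing on the rail in order from the end stop (sample bottle, small, middle, large flask) when I handed the job in, about 39 s in. The end stop is at the low-y end of the rail. No verdict was reported.

- **Flasks:** in the last check, triangulating the stoppers from the top and scene cameras put each flask within about 2 mm of its mark. All three looked upright and were clear of the gripper.
- **Sample bottle:** this is the least certain placement. It looked upright, but the top-camera fit put it about 4 mm off its mark, and the scene-camera fit about 6 mm off. The two disagreed by about 6 mm along y. An earlier fit from the wrist camera matched poorly and put it about 8 mm off the other way. All are inside the 12 mm limit, so I left it.
- **Beaker:** I never touched it. The last fits put it within about 1 cm of its first estimated position, with the two cameras about 1 cm apart.

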